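Sort the air-duster cans by heft

TASK

Clear the spray-duster cans off the fibre bench: they all look alike, so lift each one and feel its weight. Stand every can that is still full upright, base down, in a free pocket of the can rack, drop the spent (light) ones into the waste bin, and when the last one is in, shut the bin's lid fully. Leave the bottles that are already in the rack where they are, and keep your hands off the cup and the jar.

Things in the scene. Friction and masses are not known exactly. Their poses are not given: they have to be found in the camera images.
- can1_mid (a point): Air-duster can, upright, metal, white nozzle. 4 to 6 such cans stand on the bench, all alike (absent: None). A full one weighs 300 to 400 g, a spent one 50 to 75 g. Body 50 mm in diameter up to 108 mm above the base, nozzle 33 mm in diameter from 116 mm to the top at 140 mm. This point is on the axis, 70 mm above the base; z points from base to nozzle.
- can2_mid (a point): Spray can, the same to the eye as can1; full or spent; may be absent.
- can3_mid (a point): Spray can, the same to the eye as can1; full or spent; may be absent.
- can4_mid (a point): Spray can, the same to the eye as can1; full or spent; may be absent.
- can5_mid (a point): Spray can, the same to the eye as can1; full or spent; may be absent.
- can6_mid (a point): Spray can, the same to the eye as can1; full or spent; may be absent.
- rack: Bare steel can rack, fixed at the back of the work area: five square pockets in a row along its y. Origin: centre of its underside, z up. Pocket centres at x = 0, y = -132, -66, 0, 66, 132 mm; inside 60 mm (x) by 62 mm (y); floor 4 mm above the bench, walls up to 55 mm (the +x wall 65 mm). A can seated in a pocket has its mid point 74 mm up. One or two pockets already hold a bottle.
- bottle1_mid (a point): Amber bottle with a black cap, 48 mm in diameter, 120 mm tall, standing in a rack pocket; may be absent (None). This point is on its axis, 60 mm above its base. Stays where it is.
- bottle2_mid (a point): As bottle1, in another pocket; may be absent.
- bottle3_mid (a point): As bottle1, in another pocket; may be absent.
- bottle4_mid (a point): As bottle1, in another pocket; may be absent.
- bottle5_mid (a point): As bottle1, in another pocket; may be absent.
- bin: Waste bin for spent cans, grey sheet metal, fixed on the robot's right: open-topped box with a hinged lid. Origin: centre of its underside, z up. Outside 190 mm along its x, 260 mm along its y, 150 mm high; walls and floor 4 mm. The hinge runs along the top of its +x wall, the side farther to the robot's right.
- lid (a joint): Angle of the bin lid, rad: 0 shut flat on the rim, 1.57 upright, 1.8 its limit; starts part-way open. Stiff hinge: the lid stays where it is left and takes 0.5 to 3 N at its free edge to move. Flat plate, 190 mm from hinge to free edge, 260 mm wide, 6 mm thick.
- lid_hinge (a point): Middle of the hinge line, on the top of the bin's +x wall, 150 mm above the bench. Its axes turn with the lid: -x runs from the hinge to the free edge, y along the hinge, z out of the lid's outer (upper) face.
- lid_edge (a point): Middle of the lid's free edge, 190 mm from the hinge line.
- lid_handle (a point): Middle of the steel bar handle on the lid's outer (upper) face: 11 mm thick, 100 mm long, parallel to the hinge, 12 mm in from the free edge, standing 35 mm off the face.
- cup: Orange plastic cup among the cans, 72 mm across the rim, 90 mm tall; origin at the centre of its base. Not part of the job.
- jar: White plastic jar with a black lid among the cans, 68 mm in diameter, 90 mm tall; origin at the centre of its base. Not part of the job.

How it is judged:
At the end, for the whole second after the job is handed in: Every full can stands in a rack pocket (mid point under 86 mm high, tilt under 0.15 rad; force on it over 1.8 N), every spent can is inside the bin (force on it under 2.6 N), the lid is shut to within 0.08 rad, all cans at rest (((x of can1_mid in the frame of rack between -0.03 and 0.03 m and y of can1_mid in the frame of rack between -0.167 and 0.167 m and z of can1_mid in the frame of rack below 0.086 m and angle between can1_mid's own z axis and vertical below 0.15 rad and contact force between can1 and anything else above 1.8 N) or (x of can1_mid in the frame of bin between -0.095 and 0.095 m and y of can1_mid in the frame of bin between -0.13 and 0.13 m and z of can1_mid in the frame of bin below 0.15 m and contact force between can1 and anything else below 2.6 N)) and linear speed of each of can1, can2, can3, can4, can5, can6 below 0.03 m/s and ((x of can2_mid in the frame of rack between -0.03 and 0.03 m and y of can2_mid in the frame of rack between -0.167 and 0.167 m and z of can2_mid in the frame of rack below 0.086 m and angle between can2_mid's own z axis and vertical below 0.15 rad and contact force between can2 and anything else above 1.8 N) or (x of can2_mid in the frame of bin between -0.095 and 0.095 m and y of can2_mid in the frame of bin between -0.13 and 0.13 m and z of can2_mid in the frame of bin below 0.15 m and contact force between can2 and anything else below 2.6 N)) and ((x of can3_mid in the frame of rack between -0.03 and 0.03 m and y of can3_mid in the frame of rack between -0.167 and 0.167 m and z of can3_mid in the frame of rack below 0.086 m and angle between can3_mid's own z axis and vertical below 0.15 rad and contact force between can3 and anything else above 1.8 N) or (x of can3_mid in the frame of bin between -0.095 and 0.095 m and y of can3_mid in the frame of bin between -0.13 and 0.13 m and z of can3_mid in the frame of bin below 0.15 m and contact force between can3 and anything else below 2.6 N)) and ((x of can4_mid in the frame of rack between -0.03 and 0.03 m and y of can4_mid in the frame of rack between -0.167 and 0.167 m and z of can4_mid in the frame of rack below 0.086 m and angle between can4_mid's own z axis and vertical below 0.15 rad and contact force between can4 and anything else above 1.8 N) or (x of can4_mid in the frame of bin between -0.095 and 0.095 m and y of can4_mid in the frame of bin between -0.13 and 0.13 m and z of can4_mid in the frame of bin below 0.15 m and contact force between can4 and anything else below 2.6 N)) and ((x of can5_mid in the frame of rack between -0.03 and 0.03 m and y of can5_mid in the frame of rack between -0.167 and 0.167 m and z of can5_mid in the frame of rack below 0.086 m and angle between can5_mid's own z axis and vertical below 0.15 rad and contact force between can5 and anything else above 1.8 N) or (x of can5_mid in the frame of bin between -0.095 and 0.095 m and y of can5_mid in the frame of bin between -0.13 and 0.13 m and z of can5_mid in the frame of bin below 0.15 m and contact force between can5 and anything else below 2.6 N)) and ((x of can6_mid in the frame of rack between -0.03 and 0.03 m and y of can6_mid in the frame of rack between -0.167 and 0.167 m and z of can6_mid in the frame of rack below 0.086 m and angle between can6_mid's own z axis and vertical below 0.15 rad and contact force between can6 and anything else above 1.8 N) or (x of can6_mid in the frame of bin between -0.095 and 0.095 m and y of can6_mid in the frame of bin between -0.13 and 0.13 m and z of can6_mid in the frame of bin below 0.15 m and contact force between can6 and anything else below 2.6 N)) and value of joint lid below 0.08 rad); the robot touches nothing.
It fails at once if a bottle already in the rack is taken out or shoved about (more than 30 mm) (distance of any of bottle1_mid, bottle2_mid, bottle3_mid, bottle4_mid, bottle5_mid from where it was at the start of the episode above 0.03 m).
It fails at once if the robot pushes or picks up the cup or the jar (over 4 N) (contact force between any of the fingers, the arm and cup above 4 N or contact force between any of the fingers, the arm and jar above 4 N).
Of can1, can2, can3, can4, can5, can6 only 4 to 6 are there at a start; the rules pass over those that are not, and their reading is None.
Of bottle1, bottle2, bottle3, bottle4, bottle5 only 1 to 2 are there at a start; the rules pass over those that are not, and their reading is None.
At some moment in a run one of can1, can2, can3, can4, can5, can6 may be knocked a few centimetres aside while the robot is not near it.
Once in a run the grip may slacken for a moment while it holds something.
It also fails if it takes over 210 s, if anything falls off the work surface, if the arm or the gripper's body presses on something with over 40 N, if the wrist force passes 120 N, or if a joint passes its speed limit or range.

ROBOT

A 6-joint arm with a two-finger parallel gripper is mounted at the origin on the work surface. World frame = base frame: x ahead of the robot, y to its left, z up, the work surface at z = 0. Lengths are in m, angles in rad, forces in N, time in s.
With the tool pointing down it reaches from about 0.325 to 0.75 m from the base axis. Payload 7.6 kg.
Tool frame: the origin (TCP) lies between the finger pads; the fingertips stand manip.tip_extent ahead of it and the grasp point (between the pads) lies 11 mm behind it (manip.tip_extent is the distance from the TCP to the fingertips, in m); z points along the fingers, y is the direction in which the jaws open and shut (so a half turn about z gives the same grasp; the last joint's range is limited). The gripper opens to 85 mm and grips with 20 to 120 N. Pads are 22 mm wide; open, the fingers measure 114 mm over their backs; the gripper's body (76 mm by 85 mm) begins 54 mm behind the grasp point. The pads swing forward as they close: fully open they stand 13 mm farther back than shut.
Start: joints at [1.041, 0.052, 1.401, -0, 1.689, -0.07], TCP at [0.233, 0.471, 0.239] pointing down, gripper open.
Joint ranges: [-2.9, 2.9], [-0.91, 2.17], [0.12, 2.37], [-1.06, 4.2], [0.26, 2.73], [-2.93, 2.93]. Speed limits (rad/s): [2.57, 2.57, 3.01, 3.14, 3.14, 3.14].

INTERFACE

Orientations are given as a unit quaternion [w, x, y, z].
In Python, from workcell import manip, eyes gives the robot as it stands. The module is installed in compiled form; this text tells all that it offers.
- The arm moves only by the tool jog_arm, never from a script. Its argument "moves" is a list of rows, each an object of numbers: "dx", "dy", "dz": the shift along the tool's x, y, z in m; "wx", "wy", "wz": the turn, a rotation vector about the tool's x, y, z in degrees; "claw": the finger opening in m, from 0 to 0.0854. In form: [{"dx": .., "dy": .., "dz": .., "wx": .., "wy": .., "wz": .., "claw": ..}, ...]. A call has 1 to 20 rows; each row shifts and turns the pose as measured when the row begins, along the tool's axes as they then stand; what a row does not reach is not made up. A row lasts 1/12 s, in which the tool goes at most 41.7 mm and 7.16 degrees, less where a joint would pass 70% of its speed; a pose out of reach is approached as far as the arm can. A call is refused whole if a number of a shift passes 0.0417 or a number of a turn 7.16, either way. A call with a gripper value outside its range is refused whole. The fingers move at their own pace and stop on an object; "squeeze" is the grip in N (left out, the last holds). Time passes only in rows, so rows that do not move let the fingers close. It gives the time, the measured TCP pose, the force and the opening at its end, in the units of the state.
- manip.get_state(): the state, without advancing time (a new reading comes with each control period).
- eyes.snapshot(name): name is "scene" or "top" or "wrist"; returns (picture, depth): 400x640x3 uint8, red, green, blue; 400x640 float32, m along the optical axis (not along the pixel's ray), 0 where there is no reading.
- eyes.get_calibration(name): a dict with "fx", "fy", "cx", "cy" (pixels), "cam_to_world" (4x4, takes a point from camera to world coordinates); the wrist camera has in their place "mount" (4x4, takes a point from camera to tool coordinates, whose origin is the TCP and whose axes are the flange's). Camera axes: x right, y down, z forward; pixel columns grow to the right and rows downward; lengths in m; the calibration is good to about 2 mm. The wrist camera is an equidistant fisheye: a pixel r from the principal point sees the ray r / f radians off the axis. A picture is of the moment at which its call begins: read the wrist's pose just before it. get_calibration takes no time and is no camera call.
- manip.hand_in(): hands the job in, once; it reports no verdict.
The state is a dict: "clock": time; "q": joint angles; "qvel": joint speeds; "tau": joint torques, N m; "tcp_pos": TCP position; "orientation": TCP orientation; "contact_force": force on the tool from outside, world axes, zero at the start; "torque": the same for the moment, N m; "width": opening from 0.0 (shut) to 1.0 (fully open).
Only numpy, scipy, OpenCV 4.12 (cv2) and the standard library are available. Lean on these libraries where they do the work, as an engineer would, in place of code of your own. Each camera call takes 0.05 s, during which the arm holds its last target. There are 200 camera calls.

## Working session

There is one attempt and no reset: what is moved stays moved. The work goes in short steps, Python scripts to look and compute and a tool call to move; the robot and the scene stay as the last step left them, time stands still between calls to the robot, and variables do not carry over. Pictures are saved under pics/ and viewed, about 12 in all and at most 16, crops included, and the job is handed in when it is done.

Besides the shell and the picture viewer there is one more tool, called after "Request:" as name(argument=value, ...), one argument or row to a line, values as JSON. jog_arm: Moves the arm, as the interface text tells. Its arguments: {"type":"object","properties":{"moves":{"type":"array"},"squeeze":{"type":"number"}},"required":["moves"]}

```bash
mkdir -p pics; cat > h.py <<'E'
import numpy as np, cv2
from workcell import manip, eyes
def save(n,p): cv2.imwrite('pics/'+n+'.png',cv2.cvtColor(p,cv2.COLOR_RGB2BGR))
def pts(name,depth):
    c=eyes.get_calibration(name); v,u=np.mgrid[0:400,0:640]
    P=np.stack([(u-c['cx'])/c['fx']*depth,(v-c['cy'])/c['fy']*depth,depth],-1)
    T=np.array(c['cam_to_world']); W=P@T[:3,:3].T+T[:3,3]; W[depth<=0]=np.nan; return W
E
python3 - <<'E'
from h import *
s=manip.get_state(); print(s, manip.tip_extent)
for n in('top','scene'):
    p,d=eyes.snapshot(n); save(n+'0',p); np.save(n+'0.npy',pts(n,d)); print(n,np.array(eyes.get_calibration(n)['cam_to_world']).round(3), eyes.get_calibration(n)['fx'],(d>0).mean())
E
```

```text
{'clock': 0.0, 'q': array([ 1.04072608e+00,  5.28336685e-02,  1.40173898e+00,  2.57650112e-05,
        1.68860820e+00, -7.03183669e-02]), 'qvel': array([-0.00093054, -0.00027371, -0.00102705,  0.00110538,  0.00170577,
       -0.00195204]), 'tau': array([-5.93013647e-04, -3.81663609e+01, -3.60189056e+01, -9.23304833e-05,
        6.14575329e-03, -1.74490449e-07]), 'tcp_pos': array([0.23278877, 0.47023999, 0.23846685]), 'orientation': array([-2.47041938e-04,  2.27855194e-01,  9.73694706e-01, -7.54802775e-04]), 'contact_force': array([-0.38303342, -0.48280083,  0.63845409]), 'torque': array([-0.01573248,  0.01672071,  0.00926883]), 'width': 0.9989286243012027} 0.008
top [[-0.01  -0.982  0.186  0.335]
 [-1.     0.008 -0.011 -0.014]
 [ 0.009 -0.186 -0.982  1.382]
 [ 0.     0.     0.     1.   ]] 495.28576309788093 0.996078125
scene [[-0.865  0.318 -0.388  1.053]
 [ 0.502  0.558 -0.661  0.782]
 [ 0.007 -0.766 -0.643  0.94 ]
 [ 0.     0.     0.     1.   ]] 414.2712359088757 0.99544921875
```

View pics/top0.png

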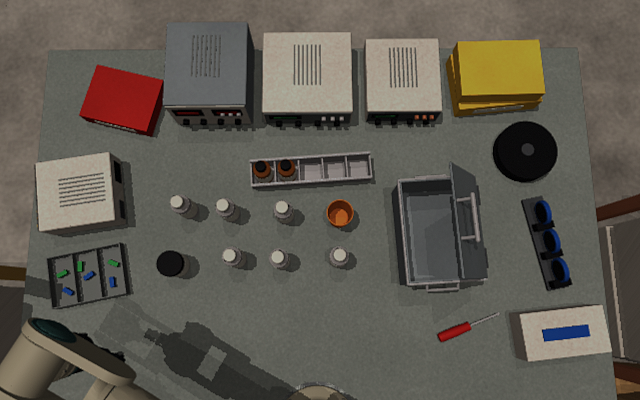

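View pics/scene0.png

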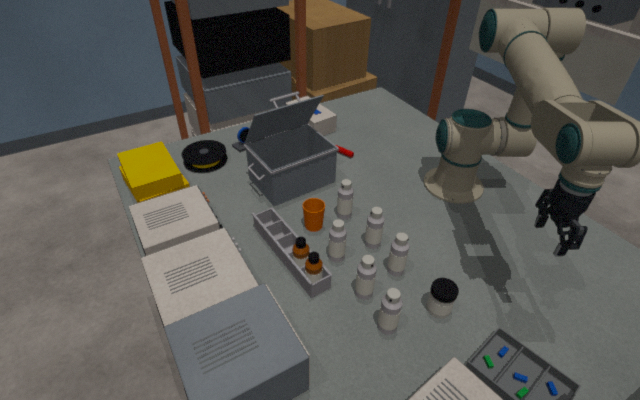

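The top view shows six cans with nozzle tops near (178,202), (223,206), (283,208), (231,255), (278,259) and (339,256). The cup is at (340,213) and the jar at (170,264). Two bottles fill the rack's left pockets at (262,169) and (287,168), so three are free. The bin is at (435,230) with its lid leaning up on the right.

```bash
cat >> h.py <<'E'
def cans(W):
    z=W[...,2]; m=((z>.134)&(z<.146)&(W[...,0]>.28)&(W[...,0]<.66)&(W[...,1]>-.17)&(W[...,1]<.35)).astype(np.uint8)
    n,l,st,_=cv2.connectedComponentsWithStats(m)
    for i in range(1,n):
        if st[i,4]>25:
            q=W[l==i]; (c,r)=cv2.minEnclosingCircle(q[:,:2].astype(np.float32)); print('can',np.round(c,3),round(r,4),st[i,4],q[:,2].mean().round(3))
E
python3 - <<'E'
from h import *
W=np.load('top0.npy'); cans(W)
z=W[...,2]
def rect(name,m):
    m=m.astype(np.uint8);n,l,st,_=cv2.connectedComponentsWithStats(m)
    i=1+np.argmax(st[1:,4]); q=W[l==i]; print(name,cv2.minAreaRect(q[:,:2].astype(np.float32)),len(q),q[:,2].mean())
v,u=np.mgrid[0:400,0:640]
rect('rackrim',(z>.045)&(z<.07)&(u>240)&(u<380)&(v>145)&(v<195))
rect('binrim',(z>.14)&(z<.156)&(u>385)&(u<500)&(v>150)&(v<300))
for n,a in(('cup',(315,365,190,235)),('jar',(150,190,245,285))):
    rect(n,(z>.08)&(z<.1)&(u>a[0])&(u<a[1])&(v>a[2])&(v<a[3]))
m=(z>.17)&(u>430)&(u<500)&(v>150)&(v<300); q=W[m]; c=q.mean(0); print('lid',c,np.linalg.svd(q-c,full_matrices=False)[2][2],q.min(0),q.max(0))
for (uu,vv) in((262,169),(287,168),(452,165),(484,275),(400,180),(408,283),(455,180),(462,280),(462,200),(472,240)): print(uu,vv,W[vv,uu].round(3))
E
```

```text
can [0.579 0.346] 0.0154 60 0.139
can [0.569 0.235] 0.0166 127 0.14
can [0.562 0.083] 0.0162 125 0.14
can [0.44  0.214] 0.0167 134 0.14
can [ 0.439 -0.062] 0.016 130 0.14
can [0.437 0.094] 0.017 131 0.14
rackrim ((0.6835843920707703, 0.01051841676235199), (0.07653283327817917, 0.33420801162719727), 3.611992359161377) 1032 0.05739359178417786
binrim ((0.5022666454315186, -0.31921517848968506), (0.2710397243499756, 0.2011764794588089), 3.1963038444519043) 915 0.14812420274764976
cup ((0.5551162958145142, -0.06659050285816193), (0.06918283551931381, 0.07010011374950409), 12.15231990814209) 122 0.08891967303061403
jar ((0.4263802766799927, 0.3766609728336334), (0.06518898904323578, 0.06703886389732361), 0.5676277875900269) 554 0.08963860953771667
lid [ 0.4986117  -0.34931399  0.26788078] [ 0.0471113  -0.87411076  0.48343656] [ 0.37330689 -0.41461797  0.17005813] [ 0.63546222 -0.30392199  0.33116144]
262 169 [0.664 0.136 0.129]
287 168 [0.667 0.071 0.122]
452 165 [ 0.622 -0.311  0.309]
484 275 [ 0.382 -0.408  0.18 ]
400 180 [ 0.626 -0.22   0.149]
408 283 [ 0.366 -0.229  0.151]
455 180 [ 0.589 -0.318  0.303]
462 280 [ 0.372 -0.363  0.148]
462 200 [ 0.542 -0.329  0.31 ]
472 240 [ 0.461 -0.367  0.238]
```

Request:
jog_arm(
  moves=[
    {"wz":7.07,"dz":-0.004},
    {"wz":7.07,"dz":-0.004},
    {"wz":7.07,"dz":-0.004},
    {"wz":7.07,"dz":-0.004},
    {"wz":7.07,"dz":-0.004},
    {"wz":7.07,"dz":-0.004},
    {"wz":7.07,"dz":-0.004},
    {"wz":7.07,"dz":-0.004},
    {"wz":7.07,"dz":-0.004},
    {"dz":0.0},
  ],
  squeeze=50,
)

```text
$.moves[0]: bad value
```

```bash
cat >> h.py <<'E'
from scipy.spatial.transform import Rotation as Ro
def go(x,y,z):
    s=manip.get_state(); q=s['orientation']; R=Ro.from_quat([q[1],q[2],q[3],q[0]])
    print('clk',s['clock'].__round__(2),'tcp',s['tcp_pos'].round(4),'F',s['contact_force'].round(2),'w',round(s['width'],3),'q6',s['q'][[0,5]].round(2))
    G=Ro.from_matrix(np.array([[0,1,0],[1,0,0],[0,0,-1.]]))
    print('tool delta',R.inv().apply(np.array([x,y,z])-s['tcp_pos']).round(4),'rot err deg',np.degrees((R.inv()*G).as_rotvec()).round(2))
E
python3 - <<'E'
from h import *
W=np.load('top0.npy'); z=W[...,2]
m=(z>.134)&(z<.146)&(W[...,0]>.5)&(W[...,0]<.66)&(W[...,1]>.29)&(W[...,1]<.4); q=W[m]; print(cv2.minEnclosingCircle(q[:,:2].astype(np.float32)))
R=(W[...,0]>.6)&(W[...,0]<.75)&(W[...,1]>-.18)&(W[...,1]<.2)
for y0,y1 in((-.16,-.12),(-.09,-.05),(-.02,.02),(.05,.09),(.12,.16)):
    q=W[R&(W[...,1]>y0)&(W[...,1]<y1)]; a=q[(q[:,2]>.06)&(q[:,2]<.07)&(q[:,0]>.69)]; b=q[(q[:,2]>.045)&(q[:,2]<.058)&(q[:,0]<.67)]
    print(y0,a.mean(0).round(4),b.mean(0).round(4),len(a),len(b),a[:,0].max(),b[:,0].min())
for x0,x1 in((.66,.675),(.675,.69),(.69,.7)):
    q=W[R&(W[...,0]>x0)&(W[...,0]<x1)&(z>.049)&(z<.06)]; print(x0,np.unique(np.sort(q[:,1]).round(3)))
go(.579,.347,.3)
E
```

```text
((0.5788692235946655, 0.3515629768371582), 0.016550304368138313)
-0.16 [ 0.7265 -0.1375  0.0648] [ 0.6601 -0.1419  0.0536] 33 36 0.730781590624576 0.6545537734150241
-0.09 [ 0.7219 -0.0702  0.0642] [ 0.6557 -0.0719  0.0534] 39 43 0.7264186324376349 0.6506426528698777
-0.02 [ 0.7177 -0.0011  0.0641] [0.6503 0.0009 0.0536] 39 34 0.7226567784472069 0.6465864366531457
0.05 [0.7133 0.0683 0.0648] [0.6495 0.0714 0.0534] 36 60 0.7177888648661537 0.6422028538369826
0.12 [0.7088 0.1364 0.0643] [0.6464 0.1382 0.0526] 30 50 0.7123683839664257 0.6371836652811504
0.66 [-0.156 -0.154 -0.153 -0.151 -0.15  -0.148 -0.147 -0.145 -0.142 -0.139
 -0.134 -0.131 -0.128 -0.126 -0.12  -0.117 -0.114 -0.112 -0.109 -0.106
 -0.103 -0.09  -0.089 -0.023  0.043  0.054  0.056  0.059  0.062  0.092
  0.095  0.106  0.107  0.109  0.12   0.122  0.172  0.173  0.175]
0.675 [-0.157 -0.156 -0.154 -0.153 -0.09  -0.087 -0.024 -0.023 -0.021  0.043
  0.046  0.109  0.112  0.118  0.173  0.175  0.178]
0.69 [-0.154 -0.09  -0.088 -0.087 -0.024 -0.021  0.043  0.046  0.109  0.11
  0.112  0.175  0.176  0.178  0.179]
clk 0.1 tcp [0.2328 0.4703 0.2386] F [ 0.05  0.19 -0.82] w 0.999 q6 [ 1.04 -0.07]
tool delta [-0.3649  0.0431 -0.0615] rot err deg [-7.000e-02  4.000e-02  6.365e+01]
```

Request:
jog_arm(
  moves=[
    {"dx":0.0,"dy":0.0,"dz":-0.007,"wx":0.0,"wy":0.0,"wz":7.07,"claw":0.085},
    {"dx":0.0,"dy":0.0,"dz":-0.007,"wx":0.0,"wy":0.0,"wz":7.07,"claw":0.085},
    {"dx":0.0,"dy":0.0,"dz":-0.007,"wx":0.0,"wy":0.0,"wz":7.07,"claw":0.085},
    {"dx":0.0,"dy":0.0,"dz":-0.007,"wx":0.0,"wy":0.0,"wz":7.07,"claw":0.085},
    {"dx":0.0,"dy":0.0,"dz":-0.007,"wx":0.0,"wy":0.0,"wz":7.07,"claw":0.085},
    {"dx":0.0,"dy":0.0,"dz":-0.007,"wx":0.0,"wy":0.0,"wz":7.07,"claw":0.085},
    {"dx":0.0,"dy":0.0,"dz":-0.007,"wx":0.0,"wy":0.0,"wz":7.07,"claw":0.085},
    {"dx":0.0,"dy":0.0,"dz":-0.007,"wx":0.0,"wy":0.0,"wz":7.07,"claw":0.085},
    {"dx":0.0,"dy":0.0,"dz":-0.007,"wx":0.0,"wy":0.0,"wz":7.07,"claw":0.085},
    {"dx":0.0,"dy":0.0,"dz":0.0,"wx":0.0,"wy":0.0,"wz":0.0,"claw":0.085},
  ],
  squeeze=50,
)

```text
clock: 0.93
tcp_pos: [0.232, 0.4689, 0.2983]
orientation: [0.002, 0.714, 0.7, -0.006]
contact_force: [-0.1, 0.5, 0.2]
width: 0.997
```

```bash
python3 -c "
from h import *
go(.579,.3515,.3)"
```

```text
clk 0.93 tcp [0.232  0.4689 0.2983] F [-0.14  0.48  0.15] w 0.997 q6 [1.04 1.06]
tool delta [-0.1102  0.3493 -0.0027] rot err deg [-0.38  0.67 -1.19]
```

Request:
jog_arm(
  moves=[
    {"dx":-0.011,"dy":0.035,"dz":0.0,"wz":-1.2,"claw":0.085},
    {"dx":-0.011,"dy":0.035,"dz":0.0,"wz":0.0,"claw":0.085},
    {"dx":-0.011,"dy":0.035,"dz":0.0,"wz":0.0,"claw":0.085},
    {"dx":-0.011,"dy":0.035,"dz":0.0,"wz":0.0,"claw":0.085},
    {"dx":-0.011,"dy":0.035,"dz":0.0,"wz":0.0,"claw":0.085},
    {"dx":-0.011,"dy":0.035,"dz":0.0,"wz":0.0,"claw":0.085},
    {"dx":-0.011,"dy":0.035,"dz":0.0,"wz":0.0,"claw":0.085},
    {"dx":-0.011,"dy":0.035,"dz":0.0,"wz":0.0,"claw":0.085},
    {"dx":-0.011,"dy":0.035,"dz":0.0,"wz":0.0,"claw":0.085},
    {"dx":-0.011,"dy":0.035,"dz":0.0,"wz":0.0,"claw":0.085},
    {"dx":0.0,"dy":0.0,"dz":0.0,"wz":0.0,"claw":0.085},
  ],
)

```text
$.moves[0]: bad value
```

```bash
python3 -c "
from h import *
go(.579,.3515,.085)"
```

```text
clk 0.93 tcp [0.232  0.4689 0.2983] F [-0.14  0.48  0.15] w 0.997 q6 [1.04 1.06]
tool delta [-0.1077  0.3507  0.2123] rot err deg [-0.38  0.67 -1.19]
```

Request:
jog_arm(
  moves=[
    {"dx":-0.011,"dy":0.035,"dz":0,"wx":-0.4,"wy":0.6,"wz":-1.2,"claw":0.085},
    {"dx":-0.011,"dy":0.035,"dz":0,"wx":0,"wy":0,"wz":0,"claw":0.085},
    {"dx":-0.011,"dy":0.035,"dz":0,"wx":0,"wy":0,"wz":0,"claw":0.085},
    {"dx":-0.011,"dy":0.035,"dz":0,"wx":0,"wy":0,"wz":0,"claw":0.085},
    {"dx":-0.011,"dy":0.035,"dz":0,"wx":0,"wy":0,"wz":0,"claw":0.085},
    {"dx":-0.011,"dy":0.035,"dz":0,"wx":0,"wy":0,"wz":0,"claw":0.085},
    {"dx":-0.011,"dy":0.035,"dz":0,"wx":0,"wy":0,"wz":0,"claw":0.085},
    {"dx":-0.011,"dy":0.035,"dz":0,"wx":0,"wy":0,"wz":0,"claw":0.085},
    {"dx":-0.011,"dy":0.035,"dz":0,"wx":0,"wy":0,"wz":0,"claw":0.085},
    {"dx":-0.011,"dy":0.035,"dz":0,"wx":0,"wy":0,"wz":0,"claw":0.085},
    {"dx":0,"dy":0,"dz":0,"wx":0,"wy":0,"wz":0,"claw":0.085},
  ],
)

```text
clock: 1.85
tcp_pos: [0.5971, 0.3604, 0.2842]
orientation: [-0.002, 0.688, 0.726, -0.007]
contact_force: [0.4, 0.5, -0.7]
width: 0.997
```

```bash
python3 -c "
from h import *
go(.579,.3515,.085)"
```

```text
clk 1.85 tcp [0.5971 0.3604 0.2842] F [ 0.42  0.51 -0.71] w 0.997 q6 [0.49 0.44]
tool delta [-0.0065 -0.016   0.1995] rot err deg [-0.73  0.44  3.11]
```

Request:
jog_arm(
  moves=[
    {"dx":-0.0065,"dy":-0.016,"dz":0.02,"wx":-0.7,"wy":0.4,"wz":3.1,"claw":0.085},
    {"dx":0,"dy":0,"dz":0.025,"wx":0,"wy":0,"wz":0,"claw":0.085},
    {"dx":0,"dy":0,"dz":0.025,"wx":0,"wy":0,"wz":0,"claw":0.085},
    {"dx":0,"dy":0,"dz":0.025,"wx":0,"wy":0,"wz":0,"claw":0.085},
    {"dx":0,"dy":0,"dz":0,"wx":0,"wy":0,"wz":0,"claw":0.085},
    {"dx":0,"dy":0,"dz":0,"wx":0,"wy":0,"wz":0,"claw":0.085},
  ],
)

```text
clock: 2.35
tcp_pos: [0.5812, 0.3494, 0.1743]
orientation: [-0.002, 0.702, 0.712, -0.007]
contact_force: [-0.3, 0.0, 1.2]
width: 0.997
```

```bash
python3 -c "
from h import *
go(.579,.3515,.085)
p,d=eyes.snapshot('top'); cans(pts('top',d))
p,d=eyes.snapshot('wrist'); save('w1',p)"
```

```text
clk 2.35 tcp [0.5812 0.3494 0.1743] F [-0.28  0.02  1.2 ] w 0.997 q6 [0.49 0.47]
tool delta [ 0.0028 -0.0009  0.0893] rot err deg [-0.78  0.41  0.85]
can [0.569 0.235] 0.0168 126 0.14
can [0.562 0.083] 0.0167 123 0.139
can [0.44  0.214] 0.0164 131 0.14
can [ 0.439 -0.062] 0.0161 127 0.139
can [0.436 0.094] 0.0163 130 0.14
```

View pics/w1.png

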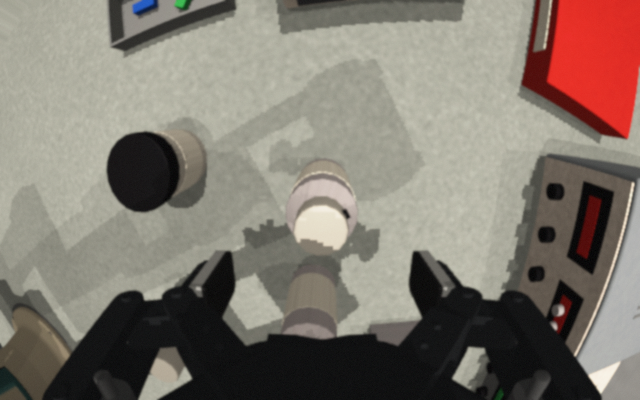

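The can's white nozzle, at (321,225), sits between the fingers. The jar at (145,170) is well clear. Next I descend, grip and lift.

Request:
jog_arm(
  moves=[
    {"dx":0.002,"dy":-0.001,"dz":0.022,"wx":-0.7,"wy":0.4,"wz":0.8,"claw":0.085},
    {"dx":0,"dy":0,"dz":0.022,"wx":0,"wy":0,"wz":0,"claw":0.085},
    {"dx":0,"dy":0,"dz":0.022,"wx":0,"wy":0,"wz":0,"claw":0.085},
    {"dx":0,"dy":0,"dz":0.018,"wx":0,"wy":0,"wz":0,"claw":0.085},
    {"dx":0,"dy":0,"dz":0,"wx":0,"wy":0,"wz":0,"claw":0.04},
    {"dx":0,"dy":0,"dz":0,"wx":0,"wy":0,"wz":0,"claw":0.04},
    {"dx":0,"dy":0,"dz":0,"wx":0,"wy":0,"wz":0,"claw":0.04},
    {"dx":0,"dy":0,"dz":0,"wx":0,"wy":0,"wz":0,"claw":0.04},
    {"dx":0,"dy":0,"dz":0,"wx":0,"wy":0,"wz":0,"claw":0.04},
    {"dx":0,"dy":0,"dz":0,"wx":0,"wy":0,"wz":0,"claw":0.04},
  ],
  squeeze=50,
)

```text
clock: 3.28
tcp_pos: [0.5882, 0.3572, 0.1114]
orientation: [0.005, 0.705, 0.709, 0.016]
contact_force: [0.3, -0.5, -3.7]
width: 0.556
```

Request:
jog_arm(
  moves=[
    {"dx":0,"dy":0,"dz":-0.02,"wx":0,"wy":0,"wz":0,"claw":0.04},
    {"dx":0,"dy":0,"dz":-0.02,"wx":0,"wy":0,"wz":0,"claw":0.04},
    {"dx":0,"dy":0,"dz":-0.02,"wx":0,"wy":0,"wz":0,"claw":0.04},
    {"dx":0,"dy":0,"dz":0,"wx":0,"wy":0,"wz":0,"claw":0.04},
    {"dx":0,"dy":0,"dz":0,"wx":0,"wy":0,"wz":0,"claw":0.04},
    {"dx":0,"dy":0,"dz":0,"wx":0,"wy":0,"wz":0,"claw":0.04},
    {"dx":0,"dy":0,"dz":0,"wx":0,"wy":0,"wz":0,"claw":0.04},
    {"dx":0,"dy":0,"dz":0,"wx":0,"wy":0,"wz":0,"claw":0.04},
  ],
)

```text
clock: 3.95
tcp_pos: [0.5853, 0.3553, 0.1691]
orientation: [0.004, 0.705, 0.709, 0.013]
contact_force: [0.1, -0.5, -4.3]
width: 0.553
```

```bash
python3 -c "
from h import *
go(.688,-.0555,.29)
print(manip.get_state()['tau'])
p,d=eyes.snapshot('wrist');go(0,0,0)"
```

```text
clk 3.95 tcp [0.5853 0.3553 0.1691] F [ 0.14 -0.55 -4.26] w 0.553 q6 [0.49 0.48]
tool delta [-0.4099  0.1027 -0.1238] rot err deg [ 1.35 -0.74  0.4 ]
[-1.04559353e-02 -5.85124969e+01 -3.78058934e+01 -5.99085877e-03
 -9.31778108e-02 -2.51423644e-04]
clk 4.0 tcp [0.5851 0.3552 0.1687] F [ 0.58 -0.02 -4.  ] w 0.554 q6 [0.49 0.48]
tool delta [-0.3531 -0.5912  0.1509] rot err deg [ 1.3  -0.72  0.4 ]
```

```bash
python3 -c "
from h import *
p,d=eyes.snapshot('scene');save('s2',cv2.resize(p[150:400,250:560],None,fx=2,fy=2));go(.688,-.0555,.29)"
```

```text
clk 4.05 tcp [0.5852 0.3552 0.1689] F [-0.45  0.69 -3.15] w 0.55 q6 [0.49 0.48]
tool delta [-0.4099  0.1028 -0.124 ] rot err deg [ 1.31 -0.72  0.4 ]
```

View pics/s2.png

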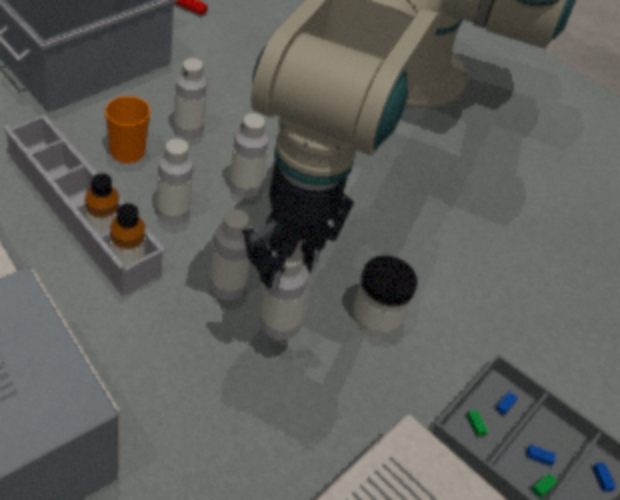

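The can at (285,300) is held upright and clear of the bench. About −3.5 to −4 N on the wrist means it is full. I'll measure its base height and tilt.

```bash
cat >> h.py <<'E'
def held(name='scene'):
    p,d=eyes.snapshot(name); W=pts(name,d); t=manip.get_state()['tcp_pos']
    m=(np.hypot(W[...,0]-t[0],W[...,1]-t[1])<.045)&(W[...,2]<t[2]-.02)&(W[...,2]>t[2]-.2)&(W[...,2]>.012)
    q=W[m]; 
    for z in np.arange(t[2]-.2,t[2]-.02,.012):
        s=q[abs(q[:,2]-z)<.006]
        if len(s)>5: print('z',round(z,3),len(s),s[:,:2].min(0).round(3),s[:,:2].max(0).round(3),s[:,2].min().round(3))
E
python3 -c "
from h import *
held()"
```

```text
z 0.065 34 [0.574 0.342] [0.605 0.376] 0.062
z 0.077 48 [0.566 0.34 ] [0.607 0.376] 0.072
z 0.089 57 [0.569 0.336] [0.608 0.378] 0.083
z 0.101 62 [0.569 0.345] [0.609 0.378] 0.095
z 0.113 58 [0.57  0.343] [0.61  0.377] 0.107
z 0.125 60 [0.573 0.341] [0.611 0.377] 0.119
z 0.137 67 [0.571 0.335] [0.612 0.377] 0.131
z 0.149 41 [0.564 0.345] [0.612 0.378] 0.144
```

Request:
jog_arm(
  moves=[
    {"dx":0,"dy":0,"dz":-0.02,"wx":1.3,"wy":-0.7,"wz":0.4,"claw":0.04},
    {"dx":0,"dy":0,"dz":-0.03,"wx":0,"wy":0,"wz":0,"claw":0.04},
    {"dx":0,"dy":0,"dz":-0.03,"wx":0,"wy":0,"wz":0,"claw":0.04},
    {"dx":-0.02,"dy":0.005,"dz":-0.03,"wx":0,"wy":0,"wz":0,"claw":0.04},
    {"dx":-0.036,"dy":0.009,"dz":0,"wx":0,"wy":0,"wz":0,"claw":0.04},
    {"dx":-0.036,"dy":0.009,"dz":0,"wx":0,"wy":0,"wz":0,"claw":0.04},
    {"dx":-0.036,"dy":0.009,"dz":0,"wx":0,"wy":0,"wz":0,"claw":0.04},
    {"dx":-0.036,"dy":0.009,"dz":0,"wx":0,"wy":0,"wz":0,"claw":0.04},
    {"dx":-0.036,"dy":0.009,"dz":0,"wx":0,"wy":0,"wz":0,"claw":0.04},
    {"dx":-0.036,"dy":0.009,"dz":0,"wx":0,"wy":0,"wz":0,"claw":0.04},
    {"dx":-0.036,"dy":0.009,"dz":0,"wx":0,"wy":0,"wz":0,"claw":0.04},
    {"dx":-0.036,"dy":0.009,"dz":0,"wx":0,"wy":0,"wz":0,"claw":0.04},
    {"dx":-0.036,"dy":0.009,"dz":0,"wx":0,"wy":0,"wz":0,"claw":0.04},
    {"dx":-0.02,"dy":0.006,"dz":0,"wx":0,"wy":0,"wz":0,"claw":0.04},
    {"dx":0,"dy":0,"dz":0,"wx":0,"wy":0,"wz":0,"claw":0.04},
    {"dx":0,"dy":0,"dz":0,"wx":0,"wy":0,"wz":0,"claw":0.04},
  ],
)

```text
clock: 5.43
tcp_pos: [0.6799, -0.0247, 0.276]
orientation: [-0.002, 0.706, 0.709, -0.005]
contact_force: [-0.8, 0.2, -3.9]
width: 0.559
```

```bash
python3 -c "
from h import *
go(.688,-.0525,.195)"
```

```text
clk 5.43 tcp [ 0.6799 -0.0247  0.276 ] F [-0.8   0.15 -3.91] w 0.559 q6 [-0.09 -0.09]
tool delta [-0.0275  0.0088  0.081 ] rot err deg [-0.54  0.23  0.26]
```

Request:
jog_arm(
  moves=[
    {"dx":-0.014,"dy":0.0045,"dz":0,"wx":-0.5,"wy":0.2,"wz":0.2,"claw":0.04},
    {"dx":-0.013,"dy":0.0045,"dz":0.02,"wx":0,"wy":0,"wz":0,"claw":0.04},
    {"dx":0,"dy":0,"dz":0.03,"wx":0,"wy":0,"wz":0,"claw":0.04},
    {"dx":0,"dy":0,"dz":0.02,"wx":0,"wy":0,"wz":0,"claw":0.04},
    {"dx":0,"dy":0,"dz":0,"wx":0,"wy":0,"wz":0,"claw":0.04},
    {"dx":0,"dy":0,"dz":0,"wx":0,"wy":0,"wz":0,"claw":0.04},
  ],
)

```text
clock: 5.93
tcp_pos: [0.6906, -0.0512, 0.2054]
orientation: [0.002, 0.705, 0.709, 0.002]
contact_force: [1.4, 0.7, -2.6]
width: 0.551
```

```bash
python3 -c "
from h import *
held();go(.688,-.0525,.115)"
```

```text
z 0.017 80 [ 0.659 -0.09 ] [ 0.727 -0.017] 0.012
z 0.029 112 [ 0.658 -0.089] [ 0.726 -0.017] 0.023
z 0.041 121 [ 0.657 -0.089] [ 0.728 -0.016] 0.035
z 0.053 130 [ 0.654 -0.091] [ 0.726 -0.018] 0.047
z 0.065 43 [ 0.658 -0.084] [ 0.728 -0.018] 0.06
z 0.101 24 [ 0.668 -0.055] [ 0.709 -0.031] 0.1
z 0.113 47 [ 0.666 -0.061] [ 0.71  -0.028] 0.107
z 0.125 50 [ 0.665 -0.067] [ 0.711 -0.027] 0.119
z 0.137 52 [ 0.665 -0.059] [ 0.713 -0.028] 0.132
z 0.149 50 [ 0.667 -0.059] [ 0.715 -0.028] 0.143
z 0.161 57 [ 0.667 -0.058] [ 0.715 -0.029] 0.156
z 0.173 50 [ 0.672 -0.057] [ 0.716 -0.027] 0.168
z 0.185 32 [ 0.67  -0.058] [ 0.716 -0.029] 0.179
clk 5.98 tcp [ 0.6906 -0.0511  0.2053] F [-0.08 -0.45 -3.12] w 0.553 q6 [-0.13 -0.13]
tool delta [-0.0013 -0.003   0.0903] rot err deg [0.3  0.   0.31]
```

Request:
jog_arm(
  moves=[
    {"dx":-0.002,"dy":-0.003,"dz":0.01,"wx":-3,"wy":0,"wz":0.3,"claw":0.04},
    {"dx":0,"dy":0,"dz":0.02,"wx":0,"wy":0,"wz":0,"claw":0.04},
    {"dx":0,"dy":0,"dz":0.01,"wx":0,"wy":0,"wz":0,"claw":0.04},
    {"dx":0,"dy":0,"dz":0,"wx":0,"wy":0,"wz":0,"claw":0.04},
    {"dx":0,"dy":0,"dz":0,"wx":0,"wy":0,"wz":0,"claw":0.04},
  ],
)

```text
clock: 6.4
tcp_pos: [0.6921, -0.0514, 0.1727]
orientation: [0.025, 0.705, 0.708, 0.025]
contact_force: [0.4, -0.3, -2.5]
width: 0.552
```

```bash
python3 -c "
from h import *
held();go(.688,-.0525,.115)"
```

```text
z 0.009 19 [ 0.661 -0.086] [ 0.725 -0.019] 0.012
z 0.021 72 [ 0.658 -0.088] [ 0.726 -0.018] 0.015
z 0.033 83 [ 0.658 -0.088] [ 0.726 -0.017] 0.027
z 0.045 87 [ 0.658 -0.087] [ 0.726 -0.017] 0.039
z 0.057 79 [ 0.652 -0.088] [ 0.728 -0.017] 0.051
z 0.069 67 [ 0.677 -0.079] [ 0.729 -0.019] 0.063
z 0.081 41 [ 0.675 -0.054] [ 0.718 -0.029] 0.075
z 0.093 48 [ 0.675 -0.06 ] [ 0.718 -0.031] 0.087
z 0.105 49 [ 0.673 -0.058] [ 0.718 -0.029] 0.099
z 0.117 52 [ 0.672 -0.063] [ 0.719 -0.029] 0.111
z 0.129 51 [ 0.671 -0.06 ] [ 0.719 -0.028] 0.123
z 0.141 52 [ 0.678 -0.059] [ 0.72  -0.028] 0.135
z 0.153 30 [ 0.675 -0.066] [ 0.719 -0.029] 0.147
clk 6.45 tcp [ 0.6923 -0.0514  0.173 ] F [-0.36  0.57 -2.99] w 0.558 q6 [-0.13 -0.13]
tool delta [-0.001  -0.0084  0.0576] rot err deg [4.06 0.06 0.2 ]
```

Request:
jog_arm(
  moves=[
    {"dx":-0.002,"dy":-0.0045,"dz":0,"wx":0,"wy":0,"wz":0,"claw":0.04},
    {"dx":0,"dy":0,"dz":0,"wx":0,"wy":0,"wz":0,"claw":0.04},
    {"dx":0,"dy":-0.001,"dz":0.015,"wx":0,"wy":0,"wz":0,"claw":0.04},
    {"dx":0,"dy":-0.001,"dz":0.015,"wx":0,"wy":0,"wz":0,"claw":0.04},
    {"dx":0,"dy":-0.001,"dz":0.012,"wx":0,"wy":0,"wz":0,"claw":0.04},
    {"dx":0,"dy":0,"dz":0,"wx":0,"wy":0,"wz":0,"claw":0.04},
    {"dx":0,"dy":0,"dz":0,"wx":0,"wy":0,"wz":0,"claw":0.04},
  ],
)

```text
clock: 7.03
tcp_pos: [0.6905, -0.0542, 0.1379]
orientation: [0.03, 0.705, 0.708, 0.028]
contact_force: [-0.4, 0.5, -3.0]
width: 0.552
```

```bash
python3 -c "
from h import *
go(.688,-.0525,.113)"
```

```text
clk 7.03 tcp [ 0.6905 -0.0542  0.1379] F [-0.4   0.46 -3.01] w 0.552 q6 [-0.14 -0.14]
tool delta [ 0.0018 -0.0046  0.0246] rot err deg [4.75 0.15 0.22]
```

Request:
jog_arm(
  moves=[
    {"dx":0,"dy":-0.003,"dz":0.008,"wx":0.7,"wy":0,"wz":0.2,"claw":0.04},
    {"dx":0,"dy":-0.001,"dz":0.008,"wx":0,"wy":0,"wz":0,"claw":0.04},
    {"dx":0,"dy":0,"dz":0.006,"wx":0,"wy":0,"wz":0,"claw":0.04},
    {"dx":0,"dy":0,"dz":0.004,"wx":0,"wy":0,"wz":0,"claw":0.04},
    {"dx":0,"dy":0,"dz":0,"wx":0,"wy":0,"wz":0,"claw":0.04},
    {"dx":0,"dy":0,"dz":0,"wx":0,"wy":0,"wz":0,"claw":0.04},
  ],
)

```text
clock: 7.53
tcp_pos: [0.6891, -0.0544, 0.1113]
orientation: [0.026, 0.707, 0.707, 0.024]
contact_force: [-0.2, 0.3, -2.6]
width: 0.553
```

```bash
python3 -c "
from h import *
go(.688,-.0525,.113);held()"
```

```text
clk 7.53 tcp [ 0.6891 -0.0544  0.1113] F [-0.2   0.28 -2.58] w 0.553 q6 [-0.13 -0.14]
tool delta [ 0.0019 -0.001  -0.0018] rot err deg [ 4.13  0.17 -0.  ]
z 0.007 6 [ 0.666 -0.046] [ 0.724 -0.019] 0.012
z 0.019 56 [ 0.658 -0.077] [ 0.726 -0.017] 0.014
z 0.031 67 [ 0.658 -0.08 ] [ 0.727 -0.018] 0.026
z 0.043 102 [ 0.658 -0.085] [ 0.726 -0.017] 0.037
z 0.055 128 [ 0.653 -0.089] [ 0.726 -0.016] 0.049
z 0.067 88 [ 0.667 -0.079] [ 0.728 -0.026] 0.061
z 0.079 44 [ 0.676 -0.058] [ 0.717 -0.032] 0.074
```

Request:
jog_arm(
  moves=[
    {"dx":0,"dy":0,"dz":0.004,"wx":0,"wy":0,"wz":0,"claw":0.04},
    {"dx":0,"dy":0,"dz":0.002,"wx":0,"wy":0,"wz":0,"claw":0.04},
    {"dx":0,"dy":0,"dz":0,"wx":0,"wy":0,"wz":0,"claw":0.04},
    {"dx":0,"dy":0,"dz":0,"wx":0,"wy":0,"wz":0,"claw":0.04},
  ],
)

```text
clock: 7.92
tcp_pos: [0.6913, -0.0554, 0.1122]
orientation: [0.03, 0.707, 0.706, 0.026]
contact_force: [-0.4, 0.5, -3.8]
width: 0.553
```

Request:
jog_arm(
  moves=[
    {"dx":0,"dy":0,"dz":0,"wx":0,"wy":0,"wz":0,"claw":0.07},
    {"dx":0,"dy":0,"dz":0,"wx":0,"wy":0,"wz":0,"claw":0.085},
    {"dx":0,"dy":0,"dz":0,"wx":0,"wy":0,"wz":0,"claw":0.085},
    {"dx":0,"dy":0,"dz":0,"wx":0,"wy":0,"wz":0,"claw":0.085},
    {"dx":0,"dy":0,"dz":-0.02,"wx":0,"wy":0,"wz":0,"claw":0.085},
    {"dx":0,"dy":0,"dz":-0.03,"wx":4,"wy":0,"wz":0,"claw":0.085},
    {"dx":0,"dy":0,"dz":-0.03,"wx":0,"wy":0,"wz":0,"claw":0.085},
    {"dx":0,"dy":0,"dz":-0.03,"wx":0,"wy":0,"wz":0,"claw":0.085},
    {"dx":0,"dy":0,"dz":0,"wx":0,"wy":0,"wz":0,"claw":0.085},
  ],
)

```text
clock: 8.67
tcp_pos: [0.685, -0.0543, 0.2235]
orientation: [0.002, 0.707, 0.707, -0.001]
contact_force: [0.6, -0.4, 1.7]
width: 0.994
```

```bash
python3 -c "
from h import *
p,d=eyes.snapshot('top'); W=pts('top',d);cans(W)
m=(W[...,2]>.1)&(W[...,2]<.16)&(abs(W[...,0]-.69)<.05)&(abs(W[...,1]+.055)<.035)
q=W[m]; print(len(q), q.mean(0) if len(q) else '')
go(.569,.235,.175)"
```

```text
can [0.569 0.235] 0.0166 125 0.14
can [0.562 0.083] 0.0162 124 0.139
can [0.441 0.214] 0.0164 133 0.139
can [0.436 0.094] 0.0165 132 0.14
50 [ 0.68648707 -0.05701636  0.11622458]
clk 8.72 tcp [ 0.6845 -0.0542  0.2205] F [-0.6  -1.05  0.33] w 0.994 q6 [-0.13 -0.13]
tool delta [ 0.2894 -0.1155  0.0446] rot err deg [-0.12  0.23 -0.02]
```

Request:
jog_arm(
  moves=[
    {"dx":0.03,"dy":-0.012,"dz":0,"wx":0,"wy":0,"wz":0,"claw":0.085},
    {"dx":0.036,"dy":-0.0145,"dz":0,"wx":0,"wy":0,"wz":0,"claw":0.085},
    {"dx":0.036,"dy":-0.0145,"dz":0,"wx":0,"wy":0,"wz":0,"claw":0.085},
    {"dx":0.036,"dy":-0.0145,"dz":0,"wx":0,"wy":0,"wz":0,"claw":0.085},
    {"dx":0.036,"dy":-0.0145,"dz":0,"wx":0,"wy":0,"wz":0,"claw":0.085},
    {"dx":0.036,"dy":-0.0145,"dz":0,"wx":0,"wy":0,"wz":0,"claw":0.085},
    {"dx":0.036,"dy":-0.0145,"dz":0,"wx":0,"wy":0,"wz":0,"claw":0.085},
    {"dx":0.036,"dy":-0.0145,"dz":0,"wx":0,"wy":0,"wz":0,"claw":0.085},
    {"dx":0.015,"dy":-0.006,"dz":0,"wx":0,"wy":0,"wz":0,"claw":0.085},
    {"dx":0,"dy":0,"dz":0,"wx":0,"wy":0,"wz":0,"claw":0.085},
    {"dx":0,"dy":0,"dz":0,"wx":0,"wy":0,"wz":0,"claw":0.085},
  ],
)

```text
clock: 9.63
tcp_pos: [0.5572, 0.2533, 0.2077]
orientation: [-0.002, 0.709, 0.706, -0.007]
contact_force: [0.1, 0.3, 0.4]
width: 0.994
```

```bash
python3 -c "
from h import *
p,d=eyes.snapshot('top'); W=pts('top',d);cans(W)
for z0,z1 in((.105,.12),(.132,.15)):
  m=(W[...,2]>z0)&(W[...,2]<z1)&(abs(W[...,0]-.69)<.05)&(abs(W[...,1]+.055)<.035)
  q=W[m]; print(len(q), q.mean(0) if len(q) else '',q[:,2].max() if len(q) else '')
go(.569,.235,.085)"
```

```text
can [0.572 0.228] 0.0148 40 0.139
can [0.562 0.083] 0.0166 125 0.14
can [ 0.44  -0.062] 0.0165 126 0.14
can [0.436 0.093] 0.0165 133 0.14
110 [ 0.67985095 -0.06018328  0.11423279] 0.11988358382311026
128 [ 0.68778413 -0.06023642  0.14310548] 0.14946804704329053
clk 9.68 tcp [0.5574 0.2529 0.2075] F [-0.49 -0.03 -0.07] w 0.994 q6 [0.37 0.37]
tool delta [-0.0171  0.0133  0.1225] rot err deg [-0.73  0.36 -0.29]
```

Request:
jog_arm(
  moves=[
    {"dx":-0.016,"dy":0.012,"dz":0,"wx":-0.7,"wy":0.3,"wz":-0.3,"claw":0.085},
    {"dx":0,"dy":0,"dz":0.02,"wx":0,"wy":0,"wz":0,"claw":0.085},
    {"dx":0,"dy":0,"dz":0.02,"wx":0,"wy":0,"wz":0,"claw":0.085},
    {"dx":0,"dy":0,"dz":0,"wx":0,"wy":0,"wz":0,"claw":0.085},
  ],
)

```text
clock: 10.02
tcp_pos: [0.5725, 0.2307, 0.1663]
orientation: [0.001, 0.709, 0.705, 0.0]
contact_force: [0.3, 0.3, -1.5]
width: 0.994
```

```bash
python3 -c "
from h import *
go(.569,.235,.085)"
```

```text
clk 10.02 tcp [0.5725 0.2307 0.1663] F [ 0.27  0.3  -1.48] w 0.994 q6 [0.32 0.33]
tool delta [ 0.0044 -0.0037  0.0813] rot err deg [ 0.13  0.09 -0.31]
```

Request:
jog_arm(
  moves=[
    {"dx":0.004,"dy":-0.003,"dz":0.015,"wx":0,"wy":0,"wz":-0.3,"claw":0.085},
    {"dx":0,"dy":0,"dz":0.02,"wx":0,"wy":0,"wz":0,"claw":0.085},
    {"dx":0,"dy":0,"dz":0.02,"wx":0,"wy":0,"wz":0,"claw":0.085},
    {"dx":0,"dy":0,"dz":0.015,"wx":0,"wy":0,"wz":0,"claw":0.085},
    {"dx":0,"dy":0,"dz":0.008,"wx":0,"wy":0,"wz":0,"claw":0.085},
    {"dx":0,"dy":0,"dz":0,"wx":0,"wy":0,"wz":0,"claw":0.085},
    {"dx":0,"dy":0,"dz":0,"wx":0,"wy":0,"wz":0,"claw":0.085},
  ],
)

```text
clock: 10.6
tcp_pos: [0.5746, 0.2262, 0.0896]
orientation: [0.003, 0.711, 0.703, 0.001]
contact_force: [0.8, -0.4, 0.6]
width: 0.995
```

```bash
python3 -c "
from h import *
go(.569,.235,.085)"
```

```text
clk 10.6 tcp [0.5746 0.2262 0.0896] F [ 0.8  -0.45  0.56] w 0.995 q6 [0.32 0.33]
tool delta [ 0.0087 -0.0057  0.0045] rot err deg [ 0.33  0.11 -0.68]
```

Request:
jog_arm(
  moves=[
    {"dx":0.005,"dy":-0.003,"dz":0,"wx":0.3,"wy":0,"wz":-0.7,"claw":0.085},
    {"dx":0.004,"dy":-0.003,"dz":0.002,"wx":0,"wy":0,"wz":0,"claw":0.085},
    {"dx":0,"dy":0,"dz":0,"wx":0,"wy":0,"wz":0,"claw":0.04},
    {"dx":0,"dy":0,"dz":0,"wx":0,"wy":0,"wz":0,"claw":0.04},
    {"dx":0,"dy":0,"dz":0,"wx":0,"wy":0,"wz":0,"claw":0.04},
    {"dx":0,"dy":0,"dz":0,"wx":0,"wy":0,"wz":0,"claw":0.04},
    {"dx":0,"dy":0,"dz":0,"wx":0,"wy":0,"wz":0,"claw":0.04},
    {"dx":0,"dy":0,"dz":0,"wx":0,"wy":0,"wz":0,"claw":0.04},
  ],
)

```text
clock: 11.27
tcp_pos: [0.5703, 0.2368, 0.093]
orientation: [0.002, 0.707, 0.708, 0.003]
contact_force: [-0.0, 0.2, 0.2]
width: 0.566
```

Request:
jog_arm(
  moves=[
    {"dx":0,"dy":0,"dz":-0.02,"wx":0,"wy":0,"wz":0,"claw":0.04},
    {"dx":0,"dy":0,"dz":-0.025,"wx":0,"wy":0,"wz":0,"claw":0.04},
    {"dx":0,"dy":0,"dz":-0.03,"wx":0,"wy":0,"wz":0,"claw":0.04},
    {"dx":0,"dy":0,"dz":-0.02,"wx":0,"wy":0,"wz":0,"claw":0.04},
    {"dx":0,"dy":0,"dz":0,"wx":0,"wy":0,"wz":0,"claw":0.04},
    {"dx":0,"dy":0,"dz":0,"wx":0,"wy":0,"wz":0,"claw":0.04},
    {"dx":0,"dy":0,"dz":0,"wx":0,"wy":0,"wz":0,"claw":0.04},
    {"dx":0,"dy":0,"dz":0,"wx":0,"wy":0,"wz":0,"claw":0.04},
  ],
)

```text
clock: 11.93
tcp_pos: [0.5659, 0.235, 0.1805]
orientation: [-0.002, 0.707, 0.707, -0.006]
contact_force: [-0.3, 0.5, -4.5]
width: 0.565
```

```bash
python3 -c "
from h import *
go(0,0,0);held();print(manip.get_state()['contact_force'])"
```

```text
clk 11.93 tcp [0.5659 0.235  0.1805] F [-0.31  0.48 -4.46] w 0.565 q6 [0.33 0.33]
tool delta [-0.2334 -0.5643  0.1876] rot err deg [-0.59  0.32  0.06]
z 0.088 20 [0.558 0.22 ] [0.591 0.258] 0.088
z 0.1 56 [0.55  0.226] [0.592 0.259] 0.094
z 0.112 49 [0.553 0.228] [0.592 0.259] 0.106
z 0.124 61 [0.55  0.226] [0.593 0.262] 0.118
z 0.136 61 [0.552 0.221] [0.594 0.26 ] 0.13
z 0.148 65 [0.551 0.223] [0.594 0.26 ] 0.142
z 0.16 34 [0.553 0.227] [0.593 0.26 ] 0.155
[ 0.08972936  0.09278358 -4.18101228]
```

Request:
jog_arm(
  moves=[
    {"dx":0,"dy":0,"dz":-0.025,"wx":-0.6,"wy":0.3,"wz":0,"claw":0.04},
    {"dx":0,"dy":0,"dz":-0.03,"wx":0,"wy":0,"wz":0,"claw":0.04},
    {"dx":-0.02,"dy":0.01,"dz":-0.03,"wx":0,"wy":0,"wz":0,"claw":0.04},
    {"dx":-0.034,"dy":0.018,"dz":-0.02,"wx":0,"wy":0,"wz":0,"claw":0.04},
    {"dx":-0.034,"dy":0.018,"dz":0,"wx":0,"wy":0,"wz":0,"claw":0.04},
    {"dx":-0.034,"dy":0.018,"dz":0,"wx":0,"wy":0,"wz":0,"claw":0.04},
    {"dx":-0.034,"dy":0.018,"dz":0,"wx":0,"wy":0,"wz":0,"claw":0.04},
    {"dx":-0.034,"dy":0.018,"dz":0,"wx":0,"wy":0,"wz":0,"claw":0.04},
    {"dx":-0.034,"dy":0.018,"dz":0,"wx":0,"wy":0,"wz":0,"claw":0.04},
    {"dx":0,"dy":0,"dz":0,"wx":0,"wy":0,"wz":0,"claw":0.04},
    {"dx":0,"dy":0,"dz":0,"wx":0,"wy":0,"wz":0,"claw":0.04},
  ],
)

```text
clock: 12.9
tcp_pos: [0.6863, 0.0019, 0.2665]
orientation: [-0.009, 0.705, 0.709, -0.013]
contact_force: [-0.0, 0.4, -2.7]
width: 0.567
```

```bash
python3 -c "
from h import *
go(.683,.011,.175)"
```

```text
clk 12.9 tcp [0.6863 0.0019 0.2665] F [-0.    0.39 -2.72] w 0.567 q6 [-0.05 -0.06]
tool delta [ 0.0097 -0.0005  0.0915] rot err deg [-1.78  0.36  0.37]
```

Request:
jog_arm(
  moves=[
    {"dx":0.009,"dy":0,"dz":0,"wx":-1.7,"wy":0.3,"wz":0.3,"claw":0.04},
    {"dx":0,"dy":0,"dz":0.02,"wx":0,"wy":0,"wz":0,"claw":0.04},
    {"dx":0,"dy":0,"dz":0.03,"wx":0,"wy":0,"wz":0,"claw":0.04},
    {"dx":0,"dy":0,"dz":0.03,"wx":0,"wy":0,"wz":0,"claw":0.04},
    {"dx":0,"dy":0,"dz":0,"wx":0,"wy":0,"wz":0,"claw":0.04},
    {"dx":0,"dy":0,"dz":0,"wx":0,"wy":0,"wz":0,"claw":0.04},
    {"dx":0,"dy":0,"dz":0,"wx":0,"wy":0,"wz":0,"claw":0.04},
  ],
)

```text
clock: 13.48
tcp_pos: [0.6836, 0.0131, 0.1771]
orientation: [-0.004, 0.706, 0.708, -0.004]
contact_force: [-0.7, -0.1, -3.6]
width: 0.562
```

```bash
python3 -c "
from h import *
held();go(.683,.011,.097)"
```

```text
z 0.014 43 [ 0.658 -0.025] [0.721 0.04 ] 0.012
z 0.026 51 [ 0.656 -0.023] [0.723 0.048] 0.02
z 0.038 47 [ 0.657 -0.021] [0.722 0.049] 0.033
z 0.05 46 [ 0.694 -0.024] [0.722 0.049] 0.044
z 0.062 45 [ 0.703 -0.021] [0.725 0.047] 0.057
z 0.086 28 [0.666 0.011] [0.71  0.035] 0.083
z 0.098 50 [ 0.666 -0.005] [0.71  0.057] 0.093
z 0.11 46 [0.666 0.004] [0.71  0.037] 0.104
z 0.122 53 [0.665 0.006] [0.71  0.036] 0.117
z 0.134 55 [0.664 0.009] [0.71  0.038] 0.128
z 0.146 53 [0.664 0.003] [0.711 0.038] 0.14
z 0.158 32 [0.664 0.002] [0.711 0.037] 0.152
clk 13.53 tcp [0.6841 0.0131 0.1782] F [ 0.54  0.32 -3.21] w 0.57 q6 [-0.03 -0.04]
tool delta [-0.0021 -0.0004  0.0813] rot err deg [-0.5   0.02  0.1 ]
```

Request:
jog_arm(
  moves=[
    {"dx":-0.001,"dy":0,"dz":0.01,"wx":-0.4,"wy":0,"wz":0,"claw":0.04},
    {"dx":0,"dy":0,"dz":0.015,"wx":0,"wy":0,"wz":0,"claw":0.04},
    {"dx":0,"dy":0,"dz":0.015,"wx":0,"wy":0,"wz":0,"claw":0.04},
    {"dx":0,"dy":0,"dz":0.015,"wx":0,"wy":0,"wz":0,"claw":0.04},
    {"dx":0,"dy":0,"dz":0.01,"wx":0,"wy":0,"wz":0,"claw":0.04},
    {"dx":0,"dy":0,"dz":0,"wx":0,"wy":0,"wz":0,"claw":0.04},
    {"dx":0,"dy":0,"dz":0,"wx":0,"wy":0,"wz":0,"claw":0.04},
  ],
)

```text
clock: 14.12
tcp_pos: [0.6887, 0.0129, 0.1283]
orientation: [0.007, 0.706, 0.708, 0.005]
contact_force: [-2.4, -1.3, -5.1]
width: 0.568
```

```bash
python3 -c "
from h import *
go(.683,.011,.097)"
```

```text
clk 14.12 tcp [0.6887 0.0129 0.1283] F [-2.43 -1.27 -5.06] w 0.568 q6 [-0.03 -0.04]
tool delta [-0.0019 -0.0063  0.0312] rot err deg [0.97 0.09 0.17]
```

Request:
jog_arm(
  moves=[
    {"dx":-0.001,"dy":-0.005,"dz":0,"wx":1,"wy":0,"wz":0,"claw":0.04},
    {"dx":0,"dy":0,"dz":0,"wx":0,"wy":0,"wz":0,"claw":0.04},
    {"dx":0,"dy":0,"dz":0.008,"wx":0,"wy":0,"wz":0,"claw":0.04},
    {"dx":0,"dy":0,"dz":0.01,"wx":0,"wy":0,"wz":0,"claw":0.04},
    {"dx":0,"dy":0,"dz":0,"wx":0,"wy":0,"wz":0,"claw":0.04},
    {"dx":0,"dy":0,"dz":0,"wx":0,"wy":0,"wz":0,"claw":0.04},
  ],
)

```text
clock: 14.62
tcp_pos: [0.687, 0.0119, 0.1154]
orientation: [0.005, 0.706, 0.708, 0.003]
contact_force: [0.4, -0.3, -3.6]
width: 0.567
```

```bash
python3 -c "
from h import *
go(.683,.011,.097)"
```

```text
clk 14.62 tcp [0.687  0.0119 0.1154] F [ 0.41 -0.28 -3.63] w 0.567 q6 [-0.04 -0.04]
tool delta [-0.0008 -0.0042  0.0184] rot err deg [0.63 0.1  0.18]
```

Request:
jog_arm(
  moves=[
    {"dx":0,"dy":-0.004,"dz":0.008,"wx":0.5,"wy":0,"wz":0,"claw":0.04},
    {"dx":0,"dy":-0.001,"dz":0.008,"wx":0,"wy":0,"wz":0,"claw":0.04},
    {"dx":0,"dy":0,"dz":0.006,"wx":0,"wy":0,"wz":0,"claw":0.04},
    {"dx":0,"dy":0,"dz":0.003,"wx":0,"wy":0,"wz":0,"claw":0.04},
    {"dx":0,"dy":0,"dz":0,"wx":0,"wy":0,"wz":0,"claw":0.04},
    {"dx":0,"dy":0,"dz":0,"wx":0,"wy":0,"wz":0,"claw":0.04},
  ],
)

```text
clock: 15.12
tcp_pos: [0.6839, 0.0104, 0.0973]
orientation: [0.006, 0.706, 0.708, 0.003]
contact_force: [0.4, -0.1, -4.1]
width: 0.566
```

```bash
python3 -c "
from h import *
go(.683,.011,.097)"
```

```text
clk 15.12 tcp [0.6839 0.0104 0.0973] F [ 0.43 -0.11 -4.13] w 0.566 q6 [-0.04 -0.04]
tool delta [ 0.0006 -0.0009  0.0003] rot err deg [0.67 0.24 0.14]
```

Request:
jog_arm(
  moves=[
    {"dx":0,"dy":0,"dz":0.003,"wx":0,"wy":0,"wz":0,"claw":0.04},
    {"dx":0,"dy":0,"dz":0,"wx":0,"wy":0,"wz":0,"claw":0.06},
    {"dx":0,"dy":0,"dz":0,"wx":0,"wy":0,"wz":0,"claw":0.075},
    {"dx":0,"dy":0,"dz":0,"wx":0,"wy":0,"wz":0,"claw":0.085},
    {"dx":0,"dy":0,"dz":0,"wx":0,"wy":0,"wz":0,"claw":0.085},
    {"dx":0,"dy":0,"dz":-0.02,"wx":0,"wy":0,"wz":0,"claw":0.085},
    {"dx":0,"dy":0,"dz":-0.03,"wx":0,"wy":0,"wz":0,"claw":0.085},
    {"dx":0,"dy":0,"dz":-0.03,"wx":0,"wy":0,"wz":0,"claw":0.085},
    {"dx":0,"dy":0,"dz":-0.03,"wx":0,"wy":0,"wz":0,"claw":0.085},
    {"dx":0.012,"dy":-0.02,"dz":0,"wx":0,"wy":0,"wz":0,"claw":0.085},
    {"dx":0.02,"dy":-0.034,"dz":0,"wx":0,"wy":0,"wz":0,"claw":0.085},
    {"dx":0.02,"dy":-0.034,"dz":0,"wx":0,"wy":0,"wz":0,"claw":0.085},
    {"dx":0.02,"dy":-0.034,"dz":0,"wx":0,"wy":0,"wz":0,"claw":0.085},
    {"dx":0,"dy":0,"dz":0,"wx":0,"wy":0,"wz":0,"claw":0.085},
    {"dx":0,"dy":0,"dz":0,"wx":0,"wy":0,"wz":0,"claw":0.085},
  ],
)

```text
clock: 16.37
tcp_pos: [0.5547, 0.0844, 0.2036]
orientation: [0.005, 0.707, 0.707, 0.002]
contact_force: [0.4, -0.6, 0.5]
width: 0.995
```

```bash
python3 -c "
from h import *
p,d=eyes.snapshot('top'); W=pts('top',d);cans(W)
for x,y in((.684,.011),(.688,-.0555)):
  m=(W[...,2]>.132)&(W[...,2]<.16)&(abs(W[...,0]-x)<.05)&(abs(W[...,1]-y)<.03)
  q=W[m]; print(len(q), q.mean(0) if len(q) else '')
go(.562,.083,.085)"
```

```text
can [0.441 0.214] 0.0166 133 0.14
can [ 0.439 -0.062] 0.0159 127 0.139
133 [0.68140913 0.00570512 0.14286746]
128 [ 0.68798673 -0.06055067  0.14282907]
clk 16.42 tcp [0.555  0.0845 0.2035] F [-0.52  0.45  0.01] w 0.997 q6 [0.09 0.09]
tool delta [-0.001   0.0059  0.1186] rot err deg [0.53 0.23 0.04]
```

Request:
jog_arm(
  moves=[
    {"dx":-0.001,"dy":0.004,"dz":0,"wx":0.5,"wy":0.2,"wz":0,"claw":0.085},
    {"dx":0,"dy":0,"dz":0.02,"wx":0,"wy":0,"wz":0,"claw":0.085},
    {"dx":0,"dy":0,"dz":0.025,"wx":0,"wy":0,"wz":0,"claw":0.085},
    {"dx":0,"dy":0,"dz":0.025,"wx":0,"wy":0,"wz":0,"claw":0.085},
    {"dx":0,"dy":0,"dz":0.025,"wx":0,"wy":0,"wz":0,"claw":0.085},
    {"dx":0,"dy":0,"dz":0.012,"wx":0,"wy":0,"wz":0,"claw":0.085},
    {"dx":0,"dy":0,"dz":0,"wx":0,"wy":0,"wz":0,"claw":0.085},
    {"dx":0,"dy":0,"dz":0,"wx":0,"wy":0,"wz":0,"claw":0.085},
  ],
)

```text
clock: 17.08
tcp_pos: [0.5704, 0.0787, 0.0949]
orientation: [0.002, 0.709, 0.705, 0.003]
contact_force: [0.8, -0.5, -0.5]
width: 0.991
```

```bash
python3 -c "
from h import *
go(.562,.083,.088)"
```

```text
clk 17.08 tcp [0.5704 0.0787 0.0949] F [ 0.84 -0.48 -0.49] w 0.991 q6 [0.07 0.08]
tool delta [ 0.0043 -0.0085  0.0068] rot err deg [ 0.4  -0.04 -0.34]
```

Request:
jog_arm(
  moves=[
    {"dx":0.004,"dy":-0.008,"dz":0.004,"wx":0.4,"wy":0,"wz":-0.3,"claw":0.085},
    {"dx":0,"dy":0,"dz":0.002,"wx":0,"wy":0,"wz":0,"claw":0.085},
    {"dx":0,"dy":0,"dz":0,"wx":0,"wy":0,"wz":0,"claw":0.04},
    {"dx":0,"dy":0,"dz":0,"wx":0,"wy":0,"wz":0,"claw":0.04},
    {"dx":0,"dy":0,"dz":0,"wx":0,"wy":0,"wz":0,"claw":0.04},
    {"dx":0,"dy":0,"dz":0,"wx":0,"wy":0,"wz":0,"claw":0.04},
    {"dx":0,"dy":0,"dz":0,"wx":0,"wy":0,"wz":0,"claw":0.04},
    {"dx":0,"dy":0,"dz":0,"wx":0,"wy":0,"wz":0,"claw":0.04},
  ],
)

```text
clock: 17.75
tcp_pos: [0.5657, 0.0832, 0.0954]
orientation: [0.003, 0.707, 0.707, 0.004]
contact_force: [0.4, -0.3, -0.8]
width: 0.564
```

Request:
jog_arm(
  moves=[
    {"dx":0,"dy":0,"dz":-0.02,"wx":0,"wy":0,"wz":0,"claw":0.04},
    {"dx":0,"dy":0,"dz":-0.025,"wx":0,"wy":0,"wz":0,"claw":0.04},
    {"dx":0,"dy":0,"dz":-0.03,"wx":0,"wy":0,"wz":0,"claw":0.04},
    {"dx":0,"dy":0,"dz":-0.02,"wx":0,"wy":0,"wz":0,"claw":0.04},
    {"dx":0,"dy":0,"dz":0,"wx":0,"wy":0,"wz":0,"claw":0.04},
    {"dx":0,"dy":0,"dz":0,"wx":0,"wy":0,"wz":0,"claw":0.04},
    {"dx":0,"dy":0,"dz":0,"wx":0,"wy":0,"wz":0,"claw":0.04},
    {"dx":0,"dy":0,"dz":0,"wx":0,"wy":0,"wz":0,"claw":0.04},
  ],
)

```text
clock: 18.42
tcp_pos: [0.5628, 0.0828, 0.1892]
orientation: [0.0, 0.707, 0.707, 0.001]
contact_force: [-0.1, -0.2, -1.4]
width: 0.567
```

```bash
python3 -c "
from h import *
go(0,0,0);held();print(manip.get_state()['contact_force'])
p,d=eyes.snapshot('top');print(manip.get_state()['contact_force']);cans(pts('top',d))"
```

```text
clk 18.42 tcp [0.5628 0.0828 0.1892] F [-0.09 -0.17 -1.37] w 0.567 q6 [0.08 0.08]
tool delta [-0.0833 -0.5631  0.188 ] rot err deg [ 0.12 -0.06 -0.03]
z 0.097 25 [0.549 0.078] [0.587 0.109] 0.095
z 0.109 50 [0.55  0.078] [0.589 0.109] 0.103
z 0.121 50 [0.544 0.078] [0.59 0.11] 0.115
z 0.133 52 [0.547 0.079] [0.59  0.112] 0.128
z 0.145 56 [0.548 0.079] [0.59  0.111] 0.139
z 0.157 57 [0.548 0.077] [0.591 0.11 ] 0.151
z 0.169 29 [0.551 0.077] [0.589 0.11 ] 0.163
[ 0.1641638  -0.9626468  -0.36976714]
[-0.89922566 -0.63371582 -0.61836006]
can [0.441 0.214] 0.0163 130 0.14
can [ 0.44  -0.062] 0.0164 126 0.139
```

Reading about −0.7 N, so this can is spent and goes in the bin.

Request:
jog_arm(
  moves=[
    {"dx":0,"dy":0,"dz":-0.025,"wx":0,"wy":0,"wz":0,"claw":0.04},
    {"dx":0,"dy":0,"dz":-0.035,"wx":0,"wy":0,"wz":0,"claw":0.04},
    {"dx":0,"dy":0,"dz":-0.035,"wx":0,"wy":0,"wz":0,"claw":0.04},
    {"dx":-0.02,"dy":-0.004,"dz":-0.02,"wx":0,"wy":0,"wz":0,"claw":0.04},
    {"dx":-0.036,"dy":-0.0065,"dz":0,"wx":0,"wy":0,"wz":0,"claw":0.04},
    {"dx":-0.036,"dy":-0.0065,"dz":0,"wx":0,"wy":0,"wz":0,"claw":0.04},
    {"dx":-0.036,"dy":-0.0065,"dz":0,"wx":0,"wy":0,"wz":0,"claw":0.04},
    {"dx":-0.036,"dy":-0.0065,"dz":0,"wx":0,"wy":0,"wz":0,"claw":0.04},
    {"dx":-0.036,"dy":-0.0065,"dz":0,"wx":0,"wy":0,"wz":0,"claw":0.04},
    {"dx":-0.036,"dy":-0.0065,"dz":0,"wx":0,"wy":0,"wz":0,"claw":0.04},
    {"dx":-0.036,"dy":-0.0065,"dz":0,"wx":0,"wy":0,"wz":0,"claw":0.04},
    {"dx":-0.03,"dy":-0.006,"dz":0,"wx":0,"wy":0,"wz":0,"claw":0.04},
    {"dx":0,"dy":0,"dz":0,"wx":0,"wy":0,"wz":0,"claw":0.04},
    {"dx":0,"dy":0,"dz":0,"wx":0,"wy":0,"wz":0,"claw":0.04},
  ],
)

```text
clock: 19.68
tcp_pos: [0.5017, -0.2317, 0.292]
orientation: [-0.011, 0.706, 0.708, -0.008]
contact_force: [0.2, 0.6, -0.8]
width: 0.565
```

```bash
python3 -c "
from h import *
go(.50,-.263,.2)
p,d=eyes.snapshot('scene');save('s3',p)"
```

```text
clk 19.68 tcp [ 0.5017 -0.2317  0.292 ] F [ 0.19  0.64 -0.8 ] w 0.565 q6 [-0.5 -0.5]
tool delta [-0.0317  0.0006  0.0919] rot err deg [-1.49 -0.22  0.23]
```

View pics/s3.png

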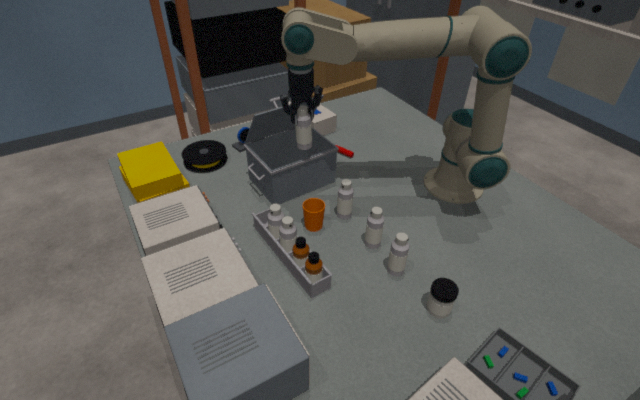

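The can hangs above the bin at (304,130) with the lid behind it, and the two full cans stand in the rack. I'll shift right and lower it in.

Request:
jog_arm(
  moves=[
    {"dx":-0.018,"dy":0,"dz":0,"wx":-1.4,"wy":-0.2,"wz":0.2,"claw":0.04},
    {"dx":-0.016,"dy":0,"dz":0,"wx":0,"wy":0,"wz":0,"claw":0.04},
    {"dx":0,"dy":0,"dz":0,"wx":0,"wy":0,"wz":0,"claw":0.04},
    {"dx":0,"dy":0,"dz":0.02,"wx":0,"wy":0,"wz":0,"claw":0.04},
    {"dx":0,"dy":0,"dz":0.02,"wx":0,"wy":0,"wz":0,"claw":0.04},
    {"dx":0,"dy":0,"dz":0,"wx":0,"wy":0,"wz":0,"claw":0.04},
    {"dx":0,"dy":0,"dz":0,"wx":0,"wy":0,"wz":0,"claw":0.04},
  ],
)

```text
clock: 20.32
tcp_pos: [0.5041, -0.2611, 0.2498]
orientation: [-0.003, 0.704, 0.71, -0.0]
contact_force: [-1.1, -0.1, -0.1]
width: 0.572
```

```bash
python3 -c "
from h import *
go(.50,-.263,.16)"
```

```text
clk 20.32 tcp [ 0.5041 -0.2611  0.2498] F [-1.08 -0.12 -0.13] w 0.572 q6 [-0.54 -0.55]
tool delta [-0.0021 -0.0038  0.0898] rot err deg [-0.24 -0.17  0.51]
```

Request:
jog_arm(
  moves=[
    {"dx":-0.006,"dy":-0.003,"dz":0.02,"wx":0,"wy":0,"wz":0.4,"claw":0.04},
    {"dx":0,"dy":0,"dz":0.025,"wx":0,"wy":0,"wz":0,"claw":0.04},
    {"dx":0,"dy":0,"dz":0.025,"wx":0,"wy":0,"wz":0,"claw":0.04},
    {"dx":0,"dy":0,"dz":0.02,"wx":0,"wy":0,"wz":0,"claw":0.04},
    {"dx":0,"dy":0,"dz":0,"wx":0,"wy":0,"wz":0,"claw":0.04},
    {"dx":0,"dy":0,"dz":0,"wx":0,"wy":0,"wz":0,"claw":0.04},
  ],
)

```text
clock: 20.82
tcp_pos: [0.505, -0.265, 0.1656]
orientation: [0.002, 0.705, 0.71, 0.001]
contact_force: [0.2, 0.1, -0.5]
width: 0.571
```

Request:
jog_arm(
  moves=[
    {"dx":0,"dy":0,"dz":0,"wx":0,"wy":0,"wz":0,"claw":0.07},
    {"dx":0,"dy":0,"dz":0,"wx":0,"wy":0,"wz":0,"claw":0.075},
    {"dx":0,"dy":0,"dz":0,"wx":0,"wy":0,"wz":0,"claw":0.075},
    {"dx":0,"dy":0,"dz":0,"wx":0,"wy":0,"wz":0,"claw":0.075},
    {"dx":0,"dy":0,"dz":-0.025,"wx":0,"wy":0,"wz":0,"claw":0.085},
    {"dx":0,"dy":0,"dz":-0.03,"wx":0,"wy":0,"wz":0,"claw":0.085},
    {"dx":0,"dy":0,"dz":-0.03,"wx":0,"wy":0,"wz":0,"claw":0.085},
    {"dx":0.02,"dy":-0.006,"dz":-0.02,"wx":0,"wy":0,"wz":0,"claw":0.085},
    {"dx":0.036,"dy":-0.011,"dz":0,"wx":0,"wy":0,"wz":0,"claw":0.085},
    {"dx":0.036,"dy":-0.011,"dz":0,"wx":0,"wy":0,"wz":0,"claw":0.085},
    {"dx":0.036,"dy":-0.011,"dz":0,"wx":0,"wy":0,"wz":0,"claw":0.085},
    {"dx":0.036,"dy":-0.011,"dz":0,"wx":0,"wy":0,"wz":0,"claw":0.085},
    {"dx":0.036,"dy":-0.011,"dz":0,"wx":0,"wy":0,"wz":0,"claw":0.085},
    {"dx":0,"dy":0,"dz":0,"wx":0,"wy":0,"wz":0,"claw":0.085},
    {"dx":0,"dy":0,"dz":0,"wx":0,"wy":0,"wz":0,"claw":0.085},
  ],
)

```text
clock: 22.07
tcp_pos: [0.4415, -0.0587, 0.2908]
orientation: [0.014, 0.705, 0.709, 0.007]
contact_force: [0.8, -0.0, -0.7]
width: 0.997
```

```bash
python3 -c "
from h import *
p,d=eyes.snapshot('top'); W=pts('top',d);cans(W);save('t4',p[140:320,130:520].repeat(2,0).repeat(2,1))
go(.439,-.062,.17)"
```

```text
can [0.441 0.214] 0.0168 132 0.14
can [0.436 0.094] 0.0166 134 0.14
clk 22.12 tcp [ 0.4417 -0.059   0.291 ] F [0.69 0.43 1.42] w 0.993 q6 [-0.21 -0.22]
tool delta [-0.0017 -0.0063  0.1209] rot err deg [1.72 0.59 0.25]
```

View pics/t4.png

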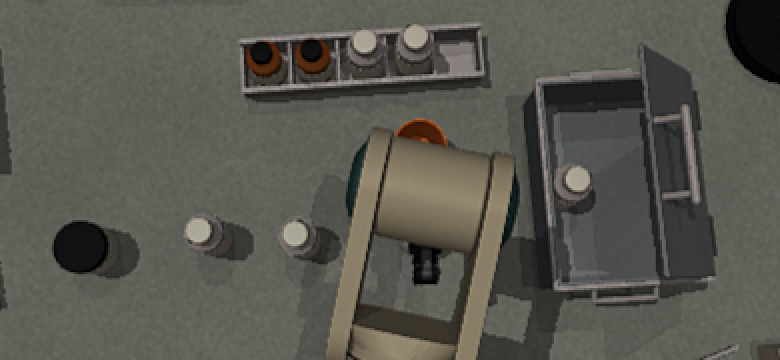

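The first spent can stands in the bin at (573,182), and two cans stand in the rack. Next is the can under the gripper.

Request:
jog_arm(
  moves=[
    {"dx":-0.001,"dy":-0.006,"dz":0.02,"wx":1.7,"wy":0.6,"wz":0.2,"claw":0.085},
    {"dx":0,"dy":0,"dz":0.03,"wx":0,"wy":0,"wz":0,"claw":0.085},
    {"dx":0,"dy":0,"dz":0.03,"wx":0,"wy":0,"wz":0,"claw":0.085},
    {"dx":0,"dy":0,"dz":0.02,"wx":0,"wy":0,"wz":0,"claw":0.085},
    {"dx":0,"dy":0,"dz":0,"wx":0,"wy":0,"wz":0,"claw":0.085},
    {"dx":0,"dy":0,"dz":0,"wx":0,"wy":0,"wz":0,"claw":0.085},
  ],
)

```text
clock: 22.62
tcp_pos: [0.439, -0.0657, 0.1914]
orientation: [0.003, 0.709, 0.705, 0.002]
contact_force: [-0.2, -0.3, 0.6]
width: 0.991
```

```bash
python3 -c "
from h import *
go(.439,-.062,.088)"
```

```text
clk 22.62 tcp [ 0.439  -0.0657  0.1914] F [-0.2  -0.32  0.6 ] w 0.991 q6 [-0.23 -0.23]
tool delta [ 0.004  -0.0007  0.1034] rot err deg [ 0.38  0.12 -0.34]
```

Request:
jog_arm(
  moves=[
    {"dx":0.004,"dy":-0.002,"dz":0.015,"wx":0.4,"wy":0.1,"wz":-0.3,"claw":0.085},
    {"dx":0,"dy":0,"dz":0.025,"wx":0,"wy":0,"wz":0,"claw":0.085},
    {"dx":0,"dy":0,"dz":0.025,"wx":0,"wy":0,"wz":0,"claw":0.085},
    {"dx":0,"dy":0,"dz":0.02,"wx":0,"wy":0,"wz":0,"claw":0.085},
    {"dx":0,"dy":0,"dz":0.01,"wx":0,"wy":0,"wz":0,"claw":0.085},
    {"dx":0,"dy":0,"dz":0,"wx":0,"wy":0,"wz":0,"claw":0.085},
    {"dx":0,"dy":0,"dz":0,"wx":0,"wy":0,"wz":0,"claw":0.085},
  ],
)

```text
clock: 23.2
tcp_pos: [0.442, -0.0641, 0.099]
orientation: [0.005, 0.708, 0.706, 0.003]
contact_force: [-0.3, 0.3, 0.1]
width: 0.996
```

```bash
python3 -c "
from h import *
go(.439,-.062,.088)"
```

```text
clk 23.2 tcp [ 0.442  -0.0641  0.099 ] F [-0.26  0.28  0.13] w 0.996 q6 [-0.23 -0.22]
tool delta [ 0.0022 -0.0031  0.011 ] rot err deg [ 0.65  0.17 -0.17]
```

Request:
jog_arm(
  moves=[
    {"dx":0.002,"dy":-0.003,"dz":0.006,"wx":0.5,"wy":0,"wz":-0.1,"claw":0.085},
    {"dx":0,"dy":0,"dz":0.004,"wx":0,"wy":0,"wz":0,"claw":0.085},
    {"dx":0,"dy":0,"dz":0,"wx":0,"wy":0,"wz":0,"claw":0.04},
    {"dx":0,"dy":0,"dz":0,"wx":0,"wy":0,"wz":0,"claw":0.04},
    {"dx":0,"dy":0,"dz":0,"wx":0,"wy":0,"wz":0,"claw":0.04},
    {"dx":0,"dy":0,"dz":0,"wx":0,"wy":0,"wz":0,"claw":0.04},
    {"dx":0,"dy":0,"dz":0,"wx":0,"wy":0,"wz":0,"claw":0.04},
    {"dx":0,"dy":0,"dz":0,"wx":0,"wy":0,"wz":0,"claw":0.04},
  ],
)

```text
clock: 23.87
tcp_pos: [0.442, -0.0626, 0.0939]
orientation: [0.006, 0.707, 0.707, 0.002]
contact_force: [-0.2, 0.4, -0.3]
width: 0.567
```

Request:
jog_arm(
  moves=[
    {"dx":0,"dy":0,"dz":-0.02,"wx":0,"wy":0,"wz":0,"claw":0.04},
    {"dx":0,"dy":0,"dz":-0.025,"wx":0,"wy":0,"wz":0,"claw":0.04},
    {"dx":0,"dy":0,"dz":-0.03,"wx":0,"wy":0,"wz":0,"claw":0.04},
    {"dx":0,"dy":0,"dz":-0.02,"wx":0,"wy":0,"wz":0,"claw":0.04},
    {"dx":0,"dy":0,"dz":0,"wx":0,"wy":0,"wz":0,"claw":0.04},
    {"dx":0,"dy":0,"dz":0,"wx":0,"wy":0,"wz":0,"claw":0.04},
    {"dx":0,"dy":0,"dz":0,"wx":0,"wy":0,"wz":0,"claw":0.04},
    {"dx":0,"dy":0,"dz":0,"wx":0,"wy":0,"wz":0,"claw":0.04},
  ],
)

```text
clock: 24.53
tcp_pos: [0.439, -0.0617, 0.1888]
orientation: [0.003, 0.707, 0.707, 0.0]
contact_force: [-0.0, 0.6, -1.0]
width: 0.567
```

```bash
python3 -c "
from h import *
go(0,0,0);held();print(manip.get_state()['contact_force'])
p,d=eyes.snapshot('top');print(manip.get_state()['contact_force']);cans(pts('top',d))"
```

```text
clk 24.53 tcp [ 0.439  -0.0617  0.1888] F [-0.04  0.57 -0.96] w 0.567 q6 [-0.22 -0.22]
tool delta [ 0.0619 -0.4399  0.1866] rot err deg [ 0.26  0.2  -0.06]
z 0.097 16 [ 0.427 -0.068] [ 0.463 -0.037] 0.096
z 0.109 42 [ 0.427 -0.068] [ 0.467 -0.034] 0.103
z 0.121 45 [ 0.423 -0.066] [ 0.466 -0.034] 0.115
z 0.133 46 [ 0.423 -0.068] [ 0.467 -0.034] 0.128
z 0.145 49 [ 0.426 -0.072] [ 0.467 -0.033] 0.139
z 0.157 49 [ 0.428 -0.07 ] [ 0.466 -0.034] 0.151
z 0.169 28 [ 0.421 -0.072] [ 0.466 -0.036] 0.163
[-1.01150802  0.34188161 -0.11583345]
[ 0.94878413 -0.38406759 -0.90866814]
can [0.44  0.214] 0.0167 131 0.14
can [0.436 0.093] 0.0166 134 0.14
```

Request:
jog_arm(
  moves=[
    {"dx":0,"dy":0,"dz":-0.025,"wx":0,"wy":0,"wz":0,"claw":0.04},
    {"dx":0,"dy":0,"dz":-0.03,"wx":0,"wy":0,"wz":0,"claw":0.04},
    {"dx":0,"dy":0,"dz":-0.03,"wx":0,"wy":0,"wz":0,"claw":0.04},
    {"dx":-0.02,"dy":0,"dz":-0.025,"wx":0,"wy":0,"wz":0,"claw":0.04},
    {"dx":-0.036,"dy":0,"dz":0,"wx":0,"wy":0,"wz":0,"claw":0.04},
    {"dx":-0.036,"dy":0,"dz":0,"wx":0,"wy":0,"wz":0,"claw":0.04},
    {"dx":-0.036,"dy":0,"dz":0,"wx":0,"wy":0,"wz":0,"claw":0.04},
    {"dx":-0.036,"dy":0,"dz":0,"wx":0,"wy":0,"wz":0,"claw":0.04},
    {"dx":-0.03,"dy":0,"dz":0,"wx":0,"wy":0,"wz":0,"claw":0.04},
    {"dx":0,"dy":0,"dz":0,"wx":0,"wy":0,"wz":0,"claw":0.04},
    {"dx":0,"dy":0,"dz":0,"wx":0,"wy":0,"wz":0,"claw":0.04},
  ],
)

```text
clock: 25.55
tcp_pos: [0.4361, -0.2629, 0.2914]
orientation: [-0.006, 0.706, 0.708, -0.004]
contact_force: [0.0, -0.3, -1.2]
width: 0.568
```

```bash
python3 -c "
from h import *
go(.44,-.268,.2)"
```

```text
clk 25.55 tcp [ 0.4361 -0.2629  0.2914] F [ 0.02 -0.35 -1.22] w 0.568 q6 [-0.61 -0.62]
tool delta [-0.0054  0.0052  0.0914] rot err deg [-0.86 -0.19  0.2 ]
```

Next I lower to about z=0.17 and settle. If that holds, I release, lift and go back to the can at (0.436, 0.093).

Request:
jog_arm(
  moves=[
    {"dx":-0.004,"dy":0.004,"dz":0.01,"wx":-0.8,"wy":-0.2,"wz":0.2,"claw":0.04},
    {"dx":0,"dy":0,"dz":0.025,"wx":0,"wy":0,"wz":0,"claw":0.04},
    {"dx":0,"dy":0,"dz":0.03,"wx":0,"wy":0,"wz":0,"claw":0.04},
    {"dx":0,"dy":0,"dz":0.03,"wx":0,"wy":0,"wz":0,"claw":0.04},
    {"dx":0,"dy":0,"dz":0.02,"wx":0,"wy":0,"wz":0,"claw":0.04},
    {"dx":0,"dy":0,"dz":0,"wx":0,"wy":0,"wz":0,"claw":0.04},
    {"dx":0,"dy":0,"dz":0,"wx":0,"wy":0,"wz":0,"claw":0.04},
  ],
)

```text
clock: 26.13
tcp_pos: [0.4402, -0.2618, 0.1694]
orientation: [-0.002, 0.706, 0.708, -0.0]
contact_force: [-0.6, -0.3, -0.8]
width: 0.566
```

Request:
jog_arm(
  moves=[
    {"dx":0,"dy":0,"dz":0,"wx":0,"wy":0,"wz":0,"claw":0.07},
    {"dx":0,"dy":0,"dz":0,"wx":0,"wy":0,"wz":0,"claw":0.07},
    {"dx":0,"dy":0,"dz":0,"wx":0,"wy":0,"wz":0,"claw":0.07},
    {"dx":0,"dy":0,"dz":0,"wx":0,"wy":0,"wz":0,"claw":0.07},
    {"dx":0,"dy":0,"dz":-0.025,"wx":0,"wy":0,"wz":0,"claw":0.07},
    {"dx":0,"dy":0,"dz":-0.03,"wx":0,"wy":0,"wz":0,"claw":0.085},
    {"dx":0,"dy":0,"dz":-0.03,"wx":0,"wy":0,"wz":0,"claw":0.085},
    {"dx":0.025,"dy":0,"dz":0,"wx":0,"wy":0,"wz":0,"claw":0.085},
    {"dx":0.038,"dy":0,"dz":0,"wx":0,"wy":0,"wz":0,"claw":0.085},
    {"dx":0.038,"dy":0,"dz":0,"wx":0,"wy":0,"wz":0,"claw":0.085},
    {"dx":0.038,"dy":0,"dz":0,"wx":0,"wy":0,"wz":0,"claw":0.085},
    {"dx":0.038,"dy":0,"dz":0,"wx":0,"wy":0,"wz":0,"claw":0.085},
    {"dx":0.038,"dy":0,"dz":0,"wx":0,"wy":0,"wz":0,"claw":0.085},
    {"dx":0.038,"dy":0,"dz":0,"wx":0,"wy":0,"wz":0,"claw":0.085},
    {"dx":0.038,"dy":0,"dz":0,"wx":0,"wy":0,"wz":0,"claw":0.085},
    {"dx":0.038,"dy":0,"dz":0,"wx":0,"wy":0,"wz":0,"claw":0.085},
    {"dx":0.02,"dy":0,"dz":0,"wx":0,"wy":0,"wz":0,"claw":0.085},
    {"dx":0,"dy":0,"dz":0,"wx":0,"wy":0,"wz":0,"claw":0.085},
    {"dx":0,"dy":0,"dz":0,"wx":0,"wy":0,"wz":0,"claw":0.085},
  ],
)

```text
clock: 27.72
tcp_pos: [0.4422, 0.1011, 0.2789]
orientation: [0.014, 0.707, 0.707, 0.01]
contact_force: [-0.8, -0.8, 0.1]
width: 0.994
```

```bash
python3 -c "
from h import *
p,d=eyes.snapshot('top'); W=pts('top',d);cans(W)
m=(W[...,2]>.02)&(W[...,2]<.147)&(abs(W[...,0]-.49)<.10)&(abs(W[...,1]+.275)<.04)
n,l,st,c=cv2.connectedComponentsWithStats(m.astype(np.uint8))
for i in range(1,n):
  if st[i,4]>20: print(st[i],W[l==i].min(0).round(3),W[l==i].max(0).round(3))
go(.436,.093,.17)"
```

```text
[406 221  20  23 344] [ 0.476 -0.286  0.027] [ 0.526 -0.238  0.147]
[408 247  17  21 273] [ 0.41  -0.28   0.055] [ 0.458 -0.238  0.147]
clk 27.77 tcp [0.4423 0.1007 0.2789] F [0.32 0.02 0.13] w 0.994 q6 [0.15 0.15]
tool delta [-0.0071 -0.01    0.1087] rot err deg [ 1.93  0.31 -0.04]
```

Request:
jog_arm(
  moves=[
    {"dx":-0.006,"dy":-0.009,"dz":0.02,"wx":1.9,"wy":0.3,"wz":0,"claw":0.085},
    {"dx":0,"dy":0,"dz":0.03,"wx":0,"wy":0,"wz":0,"claw":0.085},
    {"dx":0,"dy":0,"dz":0.03,"wx":0,"wy":0,"wz":0,"claw":0.085},
    {"dx":0,"dy":0,"dz":0.01,"wx":0,"wy":0,"wz":0,"claw":0.085},
    {"dx":0,"dy":0,"dz":0,"wx":0,"wy":0,"wz":0,"claw":0.085},
    {"dx":0,"dy":0,"dz":0,"wx":0,"wy":0,"wz":0,"claw":0.085},
  ],
)

```text
clock: 28.27
tcp_pos: [0.4364, 0.0882, 0.1906]
orientation: [0.003, 0.711, 0.704, 0.003]
contact_force: [-0.4, -1.2, 0.4]
width: 0.996
```

```bash
python3 -c "
from h import *
go(.436,.093,.088)"
```

```text
clk 28.27 tcp [0.4364 0.0882 0.1906] F [-0.4  -1.21  0.42] w 0.996 q6 [0.12 0.13]
tool delta [ 0.0048 -0.0013  0.1026] rot err deg [ 0.48  0.01 -0.55]
```

Request:
jog_arm(
  moves=[
    {"dx":0.004,"dy":-0.002,"dz":0.015,"wx":0.4,"wy":0,"wz":-0.5,"claw":0.085},
    {"dx":0,"dy":0,"dz":0.025,"wx":0,"wy":0,"wz":0,"claw":0.085},
    {"dx":0,"dy":0,"dz":0.025,"wx":0,"wy":0,"wz":0,"claw":0.085},
    {"dx":0,"dy":0,"dz":0.025,"wx":0,"wy":0,"wz":0,"claw":0.085},
    {"dx":0,"dy":0,"dz":0.012,"wx":0,"wy":0,"wz":0,"claw":0.085},
    {"dx":0,"dy":0,"dz":0,"wx":0,"wy":0,"wz":0,"claw":0.085},
    {"dx":0,"dy":0,"dz":0,"wx":0,"wy":0,"wz":0,"claw":0.085},
  ],
)

```text
clock: 28.85
tcp_pos: [0.4402, 0.0927, 0.0917]
orientation: [0.005, 0.707, 0.707, 0.006]
contact_force: [-1.0, -0.1, -0.3]
width: 0.994
```

```bash
python3 -c "
from h import *
go(.436,.093,.088)"
```

```text
clk 28.85 tcp [0.4402 0.0927 0.0917] F [-1.01 -0.07 -0.32] w 0.994 q6 [0.13 0.13]
tool delta [ 0.0003 -0.0042  0.0036] rot err deg [ 0.94 -0.12 -0.03]
```

Request:
jog_arm(
  moves=[
    {"dx":0,"dy":-0.004,"dz":0.003,"wx":0.8,"wy":0,"wz":0,"claw":0.085},
    {"dx":0,"dy":0,"dz":0,"wx":0,"wy":0,"wz":0,"claw":0.085},
    {"dx":0,"dy":0,"dz":0,"wx":0,"wy":0,"wz":0,"claw":0.04},
    {"dx":0,"dy":0,"dz":0,"wx":0,"wy":0,"wz":0,"claw":0.04},
    {"dx":0,"dy":0,"dz":0,"wx":0,"wy":0,"wz":0,"claw":0.04},
    {"dx":0,"dy":0,"dz":0,"wx":0,"wy":0,"wz":0,"claw":0.04},
    {"dx":0,"dy":0,"dz":0,"wx":0,"wy":0,"wz":0,"claw":0.04},
    {"dx":0,"dy":0,"dz":0,"wx":0,"wy":0,"wz":0,"claw":0.04},
  ],
)

```text
clock: 29.52
tcp_pos: [0.4392, 0.0934, 0.0945]
orientation: [0.003, 0.707, 0.707, 0.005]
contact_force: [-0.1, 0.4, -0.4]
width: 0.567
```

Request:
jog_arm(
  moves=[
    {"dx":0,"dy":0,"dz":-0.02,"wx":0,"wy":0,"wz":0,"claw":0.04},
    {"dx":0,"dy":0,"dz":-0.025,"wx":0,"wy":0,"wz":0,"claw":0.04},
    {"dx":0,"dy":0,"dz":-0.03,"wx":0,"wy":0,"wz":0,"claw":0.04},
    {"dx":0,"dy":0,"dz":-0.02,"wx":0,"wy":0,"wz":0,"claw":0.04},
    {"dx":0,"dy":0,"dz":0,"wx":0,"wy":0,"wz":0,"claw":0.04},
    {"dx":0,"dy":0,"dz":0,"wx":0,"wy":0,"wz":0,"claw":0.04},
    {"dx":0,"dy":0,"dz":0,"wx":0,"wy":0,"wz":0,"claw":0.04},
    {"dx":0,"dy":0,"dz":0,"wx":0,"wy":0,"wz":0,"claw":0.04},
  ],
)

```text
clock: 30.18
tcp_pos: [0.4361, 0.0927, 0.1891]
orientation: [0.001, 0.707, 0.707, 0.002]
contact_force: [-0.4, -0.3, -1.1]
width: 0.569
```

```bash
python3 -c "
from h import *
go(0,0,0);held();print(manip.get_state()['contact_force'])
p,d=eyes.snapshot('top');print(manip.get_state()['contact_force']);cans(pts('top',d))"
```

```text
clk 30.18 tcp [0.4361 0.0927 0.1891] F [-0.38 -0.28 -1.11] w 0.569 q6 [0.13 0.13]
tool delta [-0.0932 -0.4368  0.1872] rot err deg [ 0.22 -0.14 -0.01]
z 0.097 21 [0.419 0.087] [0.462 0.118] 0.097
z 0.109 50 [0.423 0.083] [0.462 0.118] 0.103
z 0.121 53 [0.419 0.083] [0.463 0.12 ] 0.115
z 0.133 50 [0.422 0.08 ] [0.463 0.12 ] 0.127
z 0.145 52 [0.423 0.086] [0.463 0.12 ] 0.139
z 0.157 55 [0.422 0.083] [0.464 0.12 ] 0.151
z 0.169 28 [0.425 0.082] [0.464 0.119] 0.163
[-0.54039281 -0.07847878 -1.74317933]
[ 0.19556636 -0.09978012 -1.39704647]
can [0.44  0.221] 0.0132 32 0.139
```

Request:
jog_arm(
  moves=[
    {"dx":0,"dy":0,"dz":-0.025,"wx":0,"wy":0,"wz":0,"claw":0.04},
    {"dx":0,"dy":0,"dz":-0.035,"wx":0,"wy":0,"wz":0,"claw":0.04},
    {"dx":0,"dy":0,"dz":-0.035,"wx":0,"wy":0,"wz":0,"claw":0.04},
    {"dx":-0.02,"dy":0.008,"dz":-0.02,"wx":0,"wy":0,"wz":0,"claw":0.04},
    {"dx":-0.036,"dy":0.0135,"dz":0,"wx":0,"wy":0,"wz":0,"claw":0.04},
    {"dx":-0.036,"dy":0.0135,"dz":0,"wx":0,"wy":0,"wz":0,"claw":0.04},
    {"dx":-0.036,"dy":0.0135,"dz":0,"wx":0,"wy":0,"wz":0,"claw":0.04},
    {"dx":-0.036,"dy":0.0135,"dz":0,"wx":0,"wy":0,"wz":0,"claw":0.04},
    {"dx":-0.036,"dy":0.0135,"dz":0,"wx":0,"wy":0,"wz":0,"claw":0.04},
    {"dx":-0.036,"dy":0.0135,"dz":0,"wx":0,"wy":0,"wz":0,"claw":0.04},
    {"dx":-0.036,"dy":0.0135,"dz":0,"wx":0,"wy":0,"wz":0,"claw":0.04},
    {"dx":-0.036,"dy":0.0135,"dz":0,"wx":0,"wy":0,"wz":0,"claw":0.04},
    {"dx":-0.036,"dy":0.0135,"dz":0,"wx":0,"wy":0,"wz":0,"claw":0.04},
    {"dx":-0.02,"dy":0.007,"dz":0,"wx":0,"wy":0,"wz":0,"claw":0.04},
    {"dx":0,"dy":0,"dz":0,"wx":0,"wy":0,"wz":0,"claw":0.04},
    {"dx":0,"dy":0,"dz":0,"wx":0,"wy":0,"wz":0,"claw":0.04},
  ],
)

```text
clock: 31.62
tcp_pos: [0.5754, -0.289, 0.2852]
orientation: [-0.012, 0.705, 0.709, -0.006]
contact_force: [-0.7, 0.4, 0.4]
width: 0.576
```

```bash
python3 -c "
from h import *
f=[]
for i in range(4):
  p,d=eyes.snapshot('wrist'); f.append(manip.get_state()['contact_force'][2])
print(f)
go(.57,-.262,.175)"
```

```text
[np.float64(-0.7940039392583702), np.float64(-0.27710946626766786), np.float64(-0.6297144816333575), np.float64(0.2524899148172992)]
clk 31.82 tcp [ 0.5755 -0.2869  0.2875] F [0.06 1.47 0.25] w 0.562 q6 [-0.52 -0.53]
tool delta [ 0.0241 -0.0027  0.1128] rot err deg [-1.32 -0.45  0.43]
```

Request:
jog_arm(
  moves=[
    {"dx":0.012,"dy":-0.002,"dz":0,"wx":-1.2,"wy":-0.4,"wz":0.4,"claw":0.04},
    {"dx":0.01,"dy":0,"dz":0,"wx":0,"wy":0,"wz":0,"claw":0.04},
    {"dx":0,"dy":0,"dz":0.015,"wx":0,"wy":0,"wz":0,"claw":0.04},
    {"dx":0,"dy":0,"dz":0.02,"wx":0,"wy":0,"wz":0,"claw":0.04},
    {"dx":0,"dy":0,"dz":0,"wx":0,"wy":0,"wz":0,"claw":0.04},
    {"dx":0,"dy":0,"dz":0,"wx":0,"wy":0,"wz":0,"claw":0.04},
  ],
)

```text
clock: 32.32
tcp_pos: [0.5739, -0.2564, 0.2582]
orientation: [0.003, 0.704, 0.71, 0.001]
contact_force: [-0.1, 0.1, 1.2]
width: 0.57
```

```bash
python3 -c "
from h import *
go(.57,-.262,.175)"
```

```text
clk 32.32 tcp [ 0.5739 -0.2564  0.2582] F [-0.1   0.08  1.19] w 0.57 q6 [-0.48 -0.49]
tool delta [-0.0053 -0.0044  0.0832] rot err deg [0.32 0.15 0.54]
```

Request:
jog_arm(
  moves=[
    {"dx":-0.006,"dy":-0.004,"dz":0.015,"wx":0.3,"wy":0,"wz":0.5,"claw":0.04},
    {"dx":0,"dy":0,"dz":0.025,"wx":0,"wy":0,"wz":0,"claw":0.04},
    {"dx":0,"dy":0,"dz":0.025,"wx":0,"wy":0,"wz":0,"claw":0.04},
    {"dx":0,"dy":0,"dz":0.02,"wx":0,"wy":0,"wz":0,"claw":0.04},
    {"dx":0,"dy":0,"dz":0,"wx":0,"wy":0,"wz":0,"claw":0.04},
    {"dx":0,"dy":0,"dz":0,"wx":0,"wy":0,"wz":0,"claw":0.04},
  ],
)

```text
clock: 32.82
tcp_pos: [0.5731, -0.261, 0.1817]
orientation: [0.007, 0.705, 0.709, 0.001]
contact_force: [1.2, 0.2, -0.1]
width: 0.562
```

Request:
jog_arm(
  moves=[
    {"dx":0,"dy":0,"dz":0,"wx":0,"wy":0,"wz":0,"claw":0.07},
    {"dx":0,"dy":0,"dz":0,"wx":0,"wy":0,"wz":0,"claw":0.07},
    {"dx":0,"dy":0,"dz":0,"wx":0,"wy":0,"wz":0,"claw":0.07},
    {"dx":0,"dy":0,"dz":0,"wx":0,"wy":0,"wz":0,"claw":0.07},
    {"dx":0,"dy":0,"dz":-0.025,"wx":0,"wy":0,"wz":0,"claw":0.07},
    {"dx":0,"dy":0,"dz":-0.03,"wx":0,"wy":0,"wz":0,"claw":0.085},
    {"dx":0,"dy":0,"dz":-0.035,"wx":0,"wy":0,"wz":0,"claw":0.085},
    {"dx":0.025,"dy":-0.007,"dz":-0.02,"wx":0,"wy":0,"wz":0,"claw":0.085},
    {"dx":0.037,"dy":-0.01,"dz":0,"wx":0,"wy":0,"wz":0,"claw":0.085},
    {"dx":0.037,"dy":-0.01,"dz":0,"wx":0,"wy":0,"wz":0,"claw":0.085},
    {"dx":0.037,"dy":-0.01,"dz":0,"wx":0,"wy":0,"wz":0,"claw":0.085},
    {"dx":0.037,"dy":-0.01,"dz":0,"wx":0,"wy":0,"wz":0,"claw":0.085},
    {"dx":0.037,"dy":-0.01,"dz":0,"wx":0,"wy":0,"wz":0,"claw":0.085},
    {"dx":0.037,"dy":-0.01,"dz":0,"wx":0,"wy":0,"wz":0,"claw":0.085},
    {"dx":0.037,"dy":-0.01,"dz":0,"wx":0,"wy":0,"wz":0,"claw":0.085},
    {"dx":0.037,"dy":-0.01,"dz":0,"wx":0,"wy":0,"wz":0,"claw":0.085},
    {"dx":0.037,"dy":-0.01,"dz":0,"wx":0,"wy":0,"wz":0,"claw":0.085},
    {"dx":0,"dy":0,"dz":0,"wx":0,"wy":0,"wz":0,"claw":0.085},
    {"dx":0,"dy":0,"dz":0,"wx":0,"wy":0,"wz":0,"claw":0.085},
  ],
)

```text
clock: 34.4
tcp_pos: [0.4696, 0.1116, 0.3104]
orientation: [0.02, 0.706, 0.708, 0.011]
contact_force: [0.1, 0.2, -0.4]
width: 0.995
```

```bash
python3 -c "
from h import *
p,d=eyes.snapshot('top'); W=pts('top',d);cans(W)
m=(W[...,2]>.02)&(W[...,2]<.147)&(abs(W[...,0]-.51)<.11)&(abs(W[...,1]+.275)<.04)
n,l,st,c=cv2.connectedComponentsWithStats(m.astype(np.uint8))
for i in range(1,n):
  if st[i,4]>20: print(st[i],W[l==i].min(0).round(3),W[l==i].max(0).round(3))
go(.44,.214,.17)"
```

```text
can [0.44  0.211] 0.0151 91 0.14
[404 198  20  23 350] [ 0.539 -0.285  0.029] [ 0.587 -0.235  0.147]
[406 221  20  23 348] [ 0.476 -0.286  0.03 ] [ 0.525 -0.238  0.147]
[408 247  17  21 273] [ 0.41  -0.28   0.057] [ 0.458 -0.238  0.147]
clk 34.45 tcp [0.4697 0.1114 0.3106] F [ 0.56  0.89 -0.08] w 0.995 q6 [0.17 0.16]
tool delta [ 0.1045 -0.0357  0.1378] rot err deg [2.53 0.75 0.06]
```

Request:
jog_arm(
  moves=[
    {"dx":0.033,"dy":-0.01,"dz":0,"wx":2.5,"wy":0.7,"wz":0,"claw":0.085},
    {"dx":0.036,"dy":-0.012,"dz":0.01,"wx":0,"wy":0,"wz":0,"claw":0.085},
    {"dx":0.033,"dy":-0.01,"dz":0.02,"wx":0,"wy":0,"wz":0,"claw":0.085},
    {"dx":0,"dy":0,"dz":0.03,"wx":0,"wy":0,"wz":0,"claw":0.085},
    {"dx":0,"dy":0,"dz":0.03,"wx":0,"wy":0,"wz":0,"claw":0.085},
    {"dx":0,"dy":0,"dz":0.02,"wx":0,"wy":0,"wz":0,"claw":0.085},
    {"dx":0,"dy":0,"dz":0,"wx":0,"wy":0,"wz":0,"claw":0.085},
    {"dx":0,"dy":0,"dz":0,"wx":0,"wy":0,"wz":0,"claw":0.085},
  ],
)

```text
clock: 35.12
tcp_pos: [0.4426, 0.2103, 0.2006]
orientation: [0.003, 0.712, 0.702, 0.003]
contact_force: [0.3, 0.6, 0.8]
width: 0.996
```

```bash
python3 -c "
from h import *
go(.44,.214,.088)"
```

```text
clk 35.12 tcp [0.4426 0.2103 0.2006] F [0.26 0.64 0.76] w 0.996 q6 [0.37 0.38]
tool delta [ 0.0035 -0.0036  0.1126] rot err deg [ 0.49 -0.07 -0.77]
```

Request:
jog_arm(
  moves=[
    {"dx":0.003,"dy":-0.004,"dz":0.015,"wx":0.4,"wy":0,"wz":-0.7,"claw":0.085},
    {"dx":0,"dy":0,"dz":0.025,"wx":0,"wy":0,"wz":0,"claw":0.085},
    {"dx":0,"dy":0,"dz":0.028,"wx":0,"wy":0,"wz":0,"claw":0.085},
    {"dx":0,"dy":0,"dz":0.025,"wx":0,"wy":0,"wz":0,"claw":0.085},
    {"dx":0,"dy":0,"dz":0.018,"wx":0,"wy":0,"wz":0,"claw":0.085},
    {"dx":0,"dy":0,"dz":0,"wx":0,"wy":0,"wz":0,"claw":0.085},
    {"dx":0,"dy":0,"dz":0,"wx":0,"wy":0,"wz":0,"claw":0.085},
  ],
)

```text
clock: 35.7
tcp_pos: [0.4454, 0.2124, 0.0933]
orientation: [0.003, 0.709, 0.705, 0.008]
contact_force: [0.2, -0.6, 1.0]
width: 0.995
```

```bash
python3 -c "
from h import *
go(.44,.214,.088)"
```

```text
clk 35.7 tcp [0.4454 0.2124 0.0933] F [ 0.25 -0.57  1.03] w 0.995 q6 [0.37 0.37]
tool delta [ 0.0015 -0.0055  0.0052] rot err deg [ 0.9  -0.43 -0.29]
```

Request:
jog_arm(
  moves=[
    {"dx":0.001,"dy":-0.005,"dz":0.004,"wx":0.8,"wy":-0.4,"wz":-0.2,"claw":0.085},
    {"dx":0,"dy":0,"dz":0,"wx":0,"wy":0,"wz":0,"claw":0.085},
    {"dx":0,"dy":0,"dz":0,"wx":0,"wy":0,"wz":0,"claw":0.04},
    {"dx":0,"dy":0,"dz":0,"wx":0,"wy":0,"wz":0,"claw":0.04},
    {"dx":0,"dy":0,"dz":0,"wx":0,"wy":0,"wz":0,"claw":0.04},
    {"dx":0,"dy":0,"dz":0,"wx":0,"wy":0,"wz":0,"claw":0.04},
    {"dx":0,"dy":0,"dz":0,"wx":0,"wy":0,"wz":0,"claw":0.04},
    {"dx":0,"dy":0,"dz":0,"wx":0,"wy":0,"wz":0,"claw":0.04},
  ],
)

```text
clock: 36.37
tcp_pos: [0.4431, 0.2146, 0.0956]
orientation: [0.002, 0.708, 0.707, 0.005]
contact_force: [-0.1, -0.2, -0.8]
width: 0.566
```

Request:
jog_arm(
  moves=[
    {"dx":0,"dy":0,"dz":-0.02,"wx":0,"wy":0,"wz":0,"claw":0.04},
    {"dx":0,"dy":0,"dz":-0.025,"wx":0,"wy":0,"wz":0,"claw":0.04},
    {"dx":0,"dy":0,"dz":-0.03,"wx":0,"wy":0,"wz":0,"claw":0.04},
    {"dx":0,"dy":0,"dz":-0.02,"wx":0,"wy":0,"wz":0,"claw":0.04},
    {"dx":0,"dy":0,"dz":0,"wx":0,"wy":0,"wz":0,"claw":0.04},
    {"dx":0,"dy":0,"dz":0,"wx":0,"wy":0,"wz":0,"claw":0.04},
    {"dx":0,"dy":0,"dz":0,"wx":0,"wy":0,"wz":0,"claw":0.04},
    {"dx":0,"dy":0,"dz":0,"wx":0,"wy":0,"wz":0,"claw":0.04},
  ],
)

```text
clock: 37.03
tcp_pos: [0.4389, 0.2128, 0.1861]
orientation: [-0.001, 0.708, 0.707, -0.002]
contact_force: [-0.4, -0.9, -3.6]
width: 0.564
```

```bash
python3 -c "
from h import *
go(0,0,0);held();
for i in range(3):
  p,d=eyes.snapshot('top');print(manip.get_state()['contact_force'])"
```

```text
clk 37.03 tcp [0.4389 0.2128 0.1861] F [-0.39 -0.94 -3.56] w 0.564 q6 [0.38 0.38]
tool delta [-0.2131 -0.4379  0.188 ] rot err deg [-0.2   0.1  -0.09]
z 0.094 33 [0.431 0.204] [0.464 0.238] 0.09
z 0.106 49 [0.428 0.2  ] [0.465 0.237] 0.1
z 0.118 55 [0.428 0.197] [0.466 0.238] 0.112
z 0.13 62 [0.424 0.201] [0.466 0.238] 0.124
z 0.142 53 [0.428 0.196] [0.466 0.239] 0.136
z 0.154 64 [0.425 0.199] [0.467 0.239] 0.148
z 0.166 28 [0.43  0.196] [0.466 0.238] 0.16
[-0.15538505 -0.36279874 -3.62436735]
[-0.4856453   0.13155132 -2.87164935]
[-0.1306581   0.19646255 -3.21867167]
```

Weighs about 3.3 N, so it is full and goes in the last free pocket.

Request:
jog_arm(
  moves=[
    {"dx":0,"dy":0,"dz":-0.025,"wx":0,"wy":0,"wz":0,"claw":0.04},
    {"dx":0,"dy":0,"dz":-0.035,"wx":0,"wy":0,"wz":0,"claw":0.04},
    {"dx":0,"dy":0,"dz":-0.035,"wx":0,"wy":0,"wz":0,"claw":0.04},
    {"dx":-0.02,"dy":0.015,"dz":-0.03,"wx":0,"wy":0,"wz":0,"claw":0.04},
    {"dx":-0.03,"dy":0.023,"dz":0,"wx":0,"wy":0,"wz":0,"claw":0.04},
    {"dx":-0.03,"dy":0.023,"dz":0,"wx":0,"wy":0,"wz":0,"claw":0.04},
    {"dx":-0.03,"dy":0.023,"dz":0,"wx":0,"wy":0,"wz":0,"claw":0.04},
    {"dx":-0.03,"dy":0.023,"dz":0,"wx":0,"wy":0,"wz":0,"claw":0.04},
    {"dx":-0.03,"dy":0.023,"dz":0,"wx":0,"wy":0,"wz":0,"claw":0.04},
    {"dx":-0.03,"dy":0.023,"dz":0,"wx":0,"wy":0,"wz":0,"claw":0.04},
    {"dx":-0.03,"dy":0.023,"dz":0,"wx":0,"wy":0,"wz":0,"claw":0.04},
    {"dx":-0.03,"dy":0.023,"dz":0,"wx":0,"wy":0,"wz":0,"claw":0.04},
    {"dx":-0.03,"dy":0.023,"dz":0,"wx":0,"wy":0,"wz":0,"claw":0.04},
    {"dx":-0.03,"dy":0.023,"dz":0,"wx":0,"wy":0,"wz":0,"claw":0.04},
    {"dx":0,"dy":0,"dz":0,"wx":0,"wy":0,"wz":0,"claw":0.04},
    {"dx":0,"dy":0,"dz":0,"wx":0,"wy":0,"wz":0,"claw":0.04},
  ],
)

```text
clock: 38.57
tcp_pos: [0.6956, -0.1232, 0.2977]
orientation: [-0.008, 0.706, 0.708, -0.009]
contact_force: [-1.0, 0.4, -2.1]
width: 0.563
```

```bash
python3 -c "
from h import *
go(.692,-.122,.178)"
```

```text
clk 38.57 tcp [ 0.6956 -0.1232  0.2977] F [-1.01  0.35 -2.07] w 0.563 q6 [-0.23 -0.23]
tool delta [ 0.0013 -0.0008  0.1197] rot err deg [-1.33  0.07  0.22]
```

Request:
jog_arm(
  moves=[
    {"dx":0.001,"dy":-0.002,"dz":0.015,"wx":-1.2,"wy":0,"wz":0.2,"claw":0.04},
    {"dx":0,"dy":0,"dz":0.025,"wx":0,"wy":0,"wz":0,"claw":0.04},
    {"dx":0,"dy":0,"dz":0.03,"wx":0,"wy":0,"wz":0,"claw":0.04},
    {"dx":0,"dy":0,"dz":0.03,"wx":0,"wy":0,"wz":0,"claw":0.04},
    {"dx":0,"dy":0,"dz":0.01,"wx":0,"wy":0,"wz":0,"claw":0.04},
    {"dx":0,"dy":0,"dz":0,"wx":0,"wy":0,"wz":0,"claw":0.04},
    {"dx":0,"dy":0,"dz":0,"wx":0,"wy":0,"wz":0,"claw":0.04},
  ],
)

```text
clock: 39.15
tcp_pos: [0.6915, -0.1204, 0.1813]
orientation: [-0.001, 0.707, 0.707, -0.002]
contact_force: [-0.1, 0.2, -3.4]
width: 0.567
```

```bash
python3 -c "
from h import *
held();go(.692,-.122,.1)"
```

```text
z 0.018 35 [ 0.682 -0.155] [ 0.73  -0.091] 0.012
z 0.03 44 [ 0.682 -0.155] [ 0.73  -0.094] 0.024
z 0.042 40 [ 0.686 -0.155] [ 0.731 -0.086] 0.037
z 0.054 25 [ 0.7   -0.157] [ 0.73  -0.084] 0.049
z 0.066 33 [ 0.724 -0.145] [ 0.733 -0.094] 0.061
z 0.09 15 [ 0.701 -0.132] [ 0.716 -0.097] 0.088
z 0.102 28 [ 0.695 -0.125] [ 0.718 -0.095] 0.097
z 0.114 33 [ 0.675 -0.132] [ 0.718 -0.096] 0.108
z 0.126 42 [ 0.674 -0.126] [ 0.718 -0.096] 0.121
z 0.138 52 [ 0.672 -0.124] [ 0.718 -0.077] 0.132
z 0.15 53 [ 0.671 -0.121] [ 0.719 -0.093] 0.144
z 0.162 22 [ 0.675 -0.126] [ 0.718 -0.093] 0.156
clk 39.2 tcp [ 0.6918 -0.1204  0.1821] F [-0.94 -0.16 -2.7 ] w 0.566 q6 [-0.22 -0.23]
tool delta [-0.0015  0.0005  0.0821] rot err deg [-0.18  0.04  0.06]
```

Request:
jog_arm(
  moves=[
    {"dx":-0.002,"dy":-0.001,"dz":0.01,"wx":0,"wy":0,"wz":0,"claw":0.04},
    {"dx":0,"dy":-0.001,"dz":0.015,"wx":0.2,"wy":0,"wz":0,"claw":0.04},
    {"dx":0,"dy":-0.001,"dz":0.015,"wx":0.2,"wy":0,"wz":0,"claw":0.04},
    {"dx":0,"dy":-0.001,"dz":0.01,"wx":0.2,"wy":0,"wz":0,"claw":0.04},
    {"dx":0,"dy":0,"dz":0,"wx":0,"wy":0,"wz":0,"claw":0.04},
    {"dx":0,"dy":0,"dz":0,"wx":0,"wy":0,"wz":0,"claw":0.04},
  ],
)

```text
clock: 39.7
tcp_pos: [0.6902, -0.1232, 0.1362]
orientation: [0.001, 0.707, 0.708, -0.002]
contact_force: [-0.4, 0.3, -2.9]
width: 0.568
```

```bash
python3 -c "
from h import *
go(.692,-.122,.1)"
```

```text
clk 39.7 tcp [ 0.6902 -0.1232  0.1362] F [-0.42  0.32 -2.9 ] w 0.568 q6 [-0.23 -0.23]
tool delta [0.0013 0.0018 0.0362] rot err deg [-0.09  0.22  0.08]
```

Request:
jog_arm(
  moves=[
    {"dx":0.001,"dy":0.001,"dz":0.01,"wx":0,"wy":0.2,"wz":0,"claw":0.04},
    {"dx":0,"dy":-0.001,"dz":0.012,"wx":0.2,"wy":0,"wz":0,"claw":0.04},
    {"dx":0,"dy":-0.001,"dz":0.012,"wx":0.2,"wy":0,"wz":0,"claw":0.04},
    {"dx":0,"dy":0,"dz":0.008,"wx":0,"wy":0,"wz":0,"claw":0.04},
    {"dx":0,"dy":0,"dz":0,"wx":0,"wy":0,"wz":0,"claw":0.04},
    {"dx":0,"dy":0,"dz":0,"wx":0,"wy":0,"wz":0,"claw":0.04},
  ],
)

```text
clock: 40.2
tcp_pos: [0.6916, -0.124, 0.0987]
orientation: [0.002, 0.707, 0.707, -0.001]
contact_force: [-0.3, -0.3, -1.5]
width: 0.567
```

```bash
python3 -c "
from h import *
go(.692,-.122,.099)"
```

```text
clk 40.2 tcp [ 0.6916 -0.124   0.0987] F [-0.28 -0.33 -1.49] w 0.567 q6 [-0.23 -0.23]
tool delta [ 0.002   0.0004 -0.0003] rot err deg [0.08 0.25 0.03]
```

Seated, since the wrist load is dropping. Release and lift clear.

Request:
jog_arm(
  moves=[
    {"dx":0,"dy":0,"dz":0.002,"wx":0,"wy":0,"wz":0,"claw":0.04},
    {"dx":0,"dy":0,"dz":0,"wx":0,"wy":0,"wz":0,"claw":0.06},
    {"dx":0,"dy":0,"dz":0,"wx":0,"wy":0,"wz":0,"claw":0.075},
    {"dx":0,"dy":0,"dz":0,"wx":0,"wy":0,"wz":0,"claw":0.085},
    {"dx":0,"dy":0,"dz":0,"wx":0,"wy":0,"wz":0,"claw":0.085},
    {"dx":0,"dy":0,"dz":-0.02,"wx":0,"wy":0,"wz":0,"claw":0.085},
    {"dx":0,"dy":0,"dz":-0.03,"wx":0,"wy":0,"wz":0,"claw":0.085},
    {"dx":0,"dy":0,"dz":-0.035,"wx":0,"wy":0,"wz":0,"claw":0.085},
    {"dx":0,"dy":0,"dz":-0.035,"wx":0,"wy":0,"wz":0,"claw":0.085},
    {"dx":0,"dy":0,"dz":-0.035,"wx":0,"wy":0,"wz":0,"claw":0.0},
    {"dx":0,"dy":-0.025,"dz":-0.03,"wx":0,"wy":0,"wz":0,"claw":0.0},
    {"dx":0,"dy":-0.03,"dz":-0.03,"wx":0,"wy":0,"wz":0,"claw":0.0},
    {"dx":-0.02,"dy":-0.03,"dz":-0.025,"wx":0,"wy":0,"wz":0,"claw":0.0},
    {"dx":-0.03,"dy":0,"dz":-0.02,"wx":0,"wy":0,"wz":0,"claw":0.0},
    {"dx":-0.03,"dy":0,"dz":0,"wx":0,"wy":0,"wz":0,"claw":0.0},
    {"dx":0,"dy":0,"dz":0,"wx":0,"wy":0,"wz":0,"claw":0.0},
    {"dx":0,"dy":0,"dz":0,"wx":0,"wy":0,"wz":0,"claw":0.0},
  ],
)

```text
clock: 41.62
tcp_pos: [0.6037, -0.2018, 0.3591]
orientation: [-0.003, 0.705, 0.709, -0.005]
contact_force: [0.7, 0.6, 0.1]
width: -0.005
```

```bash
python3 -c "
from h import *
p,d=eyes.snapshot('top'); W=pts('top',d);cans(W)
save('t5',p[120:320,130:530].repeat(2,0).repeat(2,1))
for x,y in((.684,.011),(.688,-.0555),(.692,-.122)):
  m=(W[...,2]>.132)&(W[...,2]<.16)&(abs(W[...,0]-x)<.05)&(abs(W[...,1]-y)<.03)
  q=W[m]; print(len(q), q.mean(0) if len(q) else '')
go(.60,-.345,.38)"
```

```text
132 [0.68157558 0.00564435 0.14295649]
130 [ 0.68781143 -0.06062793  0.14292993]
129 [ 0.68488651 -0.11503364  0.14291595]
clk 41.67 tcp [ 0.6037 -0.2019  0.3584] F [-0.22  0.09 -1.17] w -0.0 q6 [-0.38 -0.39]
tool delta [-0.1431 -0.0047 -0.0213] rot err deg [-0.73  0.11  0.3 ]
```

View pics/t5.png

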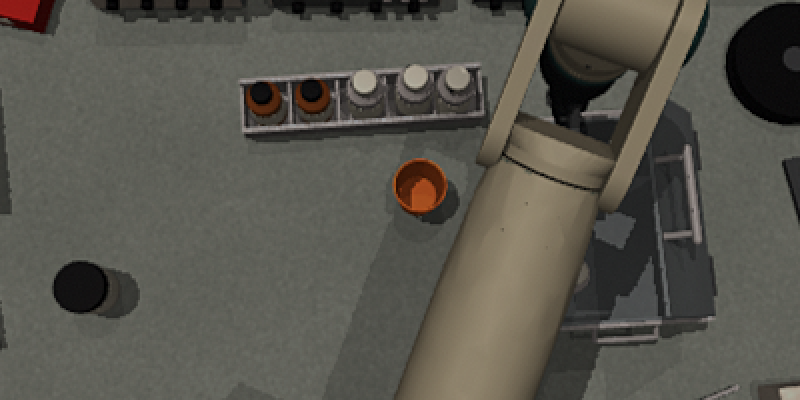

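The bench is clear: five rack pockets are full and the nozzle tops of the three cans I placed there are level at 143 mm. The lid handle bar spans about (690,145) to (697,240). I'll press the lid's outer face beside the handle, from above.

Request:
jog_arm(
  moves=[
    {"dx":-0.02,"dy":0,"dz":-0.025,"wx":-0.7,"wy":0,"wz":0.3,"claw":0.0},
    {"dx":-0.035,"dy":0,"dz":-0.01,"wx":0,"wy":0,"wz":0,"claw":0.0},
    {"dx":-0.035,"dy":0,"dz":0,"wx":0,"wy":0,"wz":0,"claw":0.0},
    {"dx":-0.035,"dy":0,"dz":0,"wx":0,"wy":0,"wz":0,"claw":0.0},
    {"dx":-0.018,"dy":0,"dz":0,"wx":0,"wy":0,"wz":0,"claw":0.0},
    {"dx":0,"dy":0,"dz":0,"wx":0,"wy":0,"wz":0,"claw":0.0},
    {"dx":0,"dy":0,"dz":0,"wx":0,"wy":0,"wz":0,"claw":0.0},
  ],
)

```text
clock: 42.25
tcp_pos: [0.6077, -0.3421, 0.3848]
orientation: [-0.007, 0.703, 0.711, -0.002]
contact_force: [-0.3, 0.6, 1.0]
width: -0.001
```

```bash
python3 -c "
from h import *
go(.60,-.347,.3)"
```

```text
clk 42.25 tcp [ 0.6077 -0.3421  0.3848] F [-0.27  0.55  1.02] w -0.001 q6 [-0.57 -0.58]
tool delta [-0.0054 -0.0067  0.0849] rot err deg [-0.73 -0.37  0.67]
```

Request:
jog_arm(
  moves=[
    {"dx":-0.008,"dy":-0.006,"dz":0.01,"wx":-0.7,"wy":-0.3,"wz":0.6,"claw":0.0},
    {"dx":0,"dy":0,"dz":0.02,"wx":0,"wy":0,"wz":0,"claw":0.0},
    {"dx":0,"dy":0,"dz":0.02,"wx":0,"wy":0,"wz":0,"claw":0.0},
    {"dx":0,"dy":0,"dz":0.02,"wx":0,"wy":0,"wz":0,"claw":0.0},
    {"dx":0,"dy":0,"dz":0.015,"wx":0,"wy":0,"wz":0,"claw":0.0},
    {"dx":0,"dy":0,"dz":0.015,"wx":0,"wy":0,"wz":0,"claw":0.0},
    {"dx":0,"dy":0,"dz":0.01,"wx":0,"wy":0,"wz":0,"claw":0.0},
    {"dx":0,"dy":0,"dz":0,"wx":0,"wy":0,"wz":0,"claw":0.0},
  ],
)

```text
clock: 42.92
tcp_pos: [0.6059, -0.3348, 0.268]
orientation: [-0.001, 0.701, 0.713, 0.001]
contact_force: [-0.1, -1.5, -0.2]
width: -0.002
```

```bash
cat >> h.py <<'E'
def lid():
    p,d=eyes.snapshot('top'); W=pts('top',d)
    # near lid end (front x) away from the hand
    m=(W[...,0]>.38)&(W[...,0]<.44)&(W[...,1]>-.43)&(W[...,1]<-.20)&(W[...,2]>.152)&(W[...,2]<.33)
    q=W[m]; c=q.mean(0); n=np.linalg.svd(q-c,full_matrices=False)[2][2]; n*=np.sign(n[2])
    print('lid',len(q),c.round(3),n.round(3),'ang',np.degrees(np.arctan2(-n[1],n[2])).round(1),q.min(0).round(3),q.max(0).round(3))
    return p
E
python3 -c "
from h import *
go(.60,-.347,.2);lid()"
```

```text
clk 42.92 tcp [ 0.6059 -0.3348  0.268 ] F [-0.09 -1.48 -0.17] w -0.002 q6 [-0.56 -0.57]
tool delta [-0.0123 -0.0061  0.0679] rot err deg [-0.02 -0.21  0.92]
lid 593 [ 0.407 -0.379  0.21 ] [ 0.041 -0.772  0.635] ang 50.6 [ 0.38  -0.429  0.152] [ 0.44  -0.315  0.291]
```

Request:
jog_arm(
  moves=[
    {"dx":0,"dy":-0.003,"dz":0.015,"wx":0,"wy":0,"wz":0.8,"claw":0.0},
    {"dx":0,"dy":0,"dz":0.015,"wx":0,"wy":0,"wz":0,"claw":0.0},
    {"dx":0,"dy":0,"dz":0.015,"wx":0,"wy":0,"wz":0,"claw":0.0},
    {"dx":0,"dy":0,"dz":0.015,"wx":0,"wy":0,"wz":0,"claw":0.0},
    {"dx":0,"dy":0,"dz":0,"wx":0,"wy":0,"wz":0,"claw":0.0},
  ],
)

```text
clock: 43.38
tcp_pos: [0.6066, -0.3296, 0.2161]
orientation: [0.005, 0.704, 0.71, 0.003]
contact_force: [0.5, 0.0, -0.5]
width: 0.001
```

```bash
python3 -c "
from h import *
go(.60,-.30,.164);lid()"
```

```text
clk 43.38 tcp [ 0.6066 -0.3296  0.2161] F [ 0.54  0.03 -0.51] w 0.001 q6 [-0.55 -0.56]
tool delta [ 0.0298 -0.007   0.052 ] rot err deg [0.66 0.15 0.47]
lid 741 [ 0.408 -0.381  0.18 ] [ 0.031 -0.503  0.864] ang 30.2 [ 0.38  -0.429  0.152] [ 0.44  -0.322  0.216]
```

Request:
jog_arm(
  moves=[
    {"dx":0,"dy":-0.003,"dz":0.012,"wx":0.6,"wy":0.1,"wz":0.4,"claw":0.0},
    {"dx":0,"dy":0,"dz":0.012,"wx":0,"wy":0,"wz":0,"claw":0.0},
    {"dx":0,"dy":0,"dz":0.01,"wx":0,"wy":0,"wz":0,"claw":0.0},
    {"dx":0,"dy":0,"dz":0,"wx":0,"wy":0,"wz":0,"claw":0.0},
    {"dx":0,"dy":0,"dz":-0.02,"wx":0,"wy":0,"wz":0,"claw":0.0},
    {"dx":0.01,"dy":0,"dz":-0.02,"wx":0,"wy":0,"wz":0,"claw":0.0},
    {"dx":0.025,"dy":0,"dz":0,"wx":0,"wy":0,"wz":0,"claw":0.0},
    {"dx":0.02,"dy":0,"dz":0,"wx":0,"wy":0,"wz":0,"claw":0.0},
    {"dx":0,"dy":0,"dz":0,"wx":0,"wy":0,"wz":0,"claw":0.0},
  ],
)

```text
clock: 44.18
tcp_pos: [0.6043, -0.2733, 0.2249]
orientation: [0.002, 0.707, 0.707, 0.001]
contact_force: [0.5, -0.1, -0.0]
width: -0.003
```

```bash
python3 -c "
from h import *
go(.60,-.27,.164);lid()"
```

```text
clk 44.18 tcp [ 0.6043 -0.2733  0.2249] F [ 0.47 -0.1  -0.03] w -0.003 q6 [-0.48 -0.48]
tool delta [ 0.0034 -0.0046  0.0608] rot err deg [ 0.24  0.14 -0.06]
lid 1255 [ 0.409 -0.358  0.172] [ 0.017 -0.246  0.969] ang 14.3 [ 0.381 -0.428  0.152] [ 0.44  -0.28   0.195]
```

Request:
jog_arm(
  moves=[
    {"dx":0,"dy":0,"dz":0.015,"wx":0,"wy":0,"wz":0,"claw":0.0},
    {"dx":0,"dy":0,"dz":0.015,"wx":0,"wy":0,"wz":0,"claw":0.0},
    {"dx":0,"dy":0,"dz":0.012,"wx":0,"wy":0,"wz":0,"claw":0.0},
    {"dx":0,"dy":0,"dz":0.01,"wx":0,"wy":0,"wz":0,"claw":0.0},
    {"dx":0,"dy":0,"dz":0.005,"wx":0,"wy":0,"wz":0,"claw":0.0},
    {"dx":0,"dy":0,"dz":0.004,"wx":0,"wy":0,"wz":0,"claw":0.0},
    {"dx":0,"dy":0,"dz":0.003,"wx":0,"wy":0,"wz":0,"claw":0.0},
  ],
)

```text
clock: 44.82
tcp_pos: [0.6048, -0.2788, 0.1644]
orientation: [0.005, 0.708, 0.706, 0.001]
contact_force: [-9.7, 6.5, 19.1]
width: -0.002
```

```bash
python3 -c "
from h import *
go(.60,-.27,.164);lid()"
```

```text
clk 44.82 tcp [ 0.6048 -0.2788  0.1644] F [-9.72  6.53 19.08] w -0.002 q6 [-0.49 -0.48]
tool delta [ 0.0088 -0.0048  0.0003] rot err deg [ 0.54  0.35 -0.21]
lid 1222 [ 0.409 -0.359  0.156] [-0.007 -0.003  1.   ] ang 0.2 [ 0.381 -0.429  0.152] [ 0.44  -0.283  0.165]
```

The lid angle reads 0.2°, so it is shut. I'll back off upward and make the final check.

Request:
jog_arm(
  moves=[
    {"dx":0,"dy":0,"dz":-0.015,"wx":0,"wy":0,"wz":0,"claw":0.0},
    {"dx":0,"dy":0,"dz":-0.03,"wx":0,"wy":0,"wz":0,"claw":0.0},
    {"dx":0,"dy":0,"dz":-0.035,"wx":0,"wy":0,"wz":0,"claw":0.0},
    {"dx":0,"dy":0,"dz":-0.035,"wx":0,"wy":0,"wz":0,"claw":0.0},
    {"dx":0.01,"dy":-0.03,"dz":-0.02,"wx":0,"wy":0,"wz":0,"claw":0.0},
    {"dx":0.025,"dy":-0.03,"dz":0,"wx":0,"wy":0,"wz":0,"claw":0.0},
    {"dx":0.025,"dy":-0.03,"dz":0,"wx":0,"wy":0,"wz":0,"claw":0.0},
    {"dx":0.025,"dy":-0.03,"dz":0,"wx":0,"wy":0,"wz":0,"claw":0.0},
    {"dx":0.035,"dy":0,"dz":0,"wx":0,"wy":0,"wz":0,"claw":0.0},
    {"dx":0.035,"dy":0,"dz":0,"wx":0,"wy":0,"wz":0,"claw":0.0},
    {"dx":0,"dy":0,"dz":0,"wx":0,"wy":0,"wz":0,"claw":0.0},
    {"dx":0,"dy":0,"dz":0,"wx":0,"wy":0,"wz":0,"claw":0.0},
    {"dx":0,"dy":0,"dz":0,"wx":0,"wy":0,"wz":0,"claw":0.0},
  ],
)

```text
clock: 45.95
tcp_pos: [0.479, -0.1228, 0.3007]
orientation: [0.005, 0.711, 0.703, -0.0]
contact_force: [1.0, -0.2, -1.0]
width: 0.002
```

```bash
python3 -c "
from h import *
go(.5,0,.3);lid();lid()
p,d=eyes.snapshot('scene');save('s6',p);W=pts('top',eyes.snapshot('top')[1])
for x,y in((.684,.011),(.688,-.0555),(.692,-.122)):
  m=(W[...,2]>.132)&(W[...,2]<.16)&(abs(W[...,0]-x)<.05)&(abs(W[...,1]-y)<.03)
  q=W[m]; print(len(q), q.mean(0) if len(q) else '')"
```

```text
clk 45.95 tcp [ 0.479  -0.1228  0.3007] F [ 0.97 -0.22 -0.99] w 0.002 q6 [-0.32 -0.31]
tool delta [ 0.123   0.0196 -0.    ] rot err deg [ 0.38  0.39 -0.66]
lid 1785 [ 0.41  -0.329  0.156] [-0.001 -0.002  1.   ] ang 0.1 [ 0.38  -0.428  0.152] [ 0.44  -0.229  0.164]
lid 1795 [ 0.41  -0.329  0.156] [-0. -0.  1.] ang 0.0 [ 0.38  -0.429  0.152] [ 0.44  -0.227  0.164]
132 [0.68136763 0.00565625 0.14346897]
133 [ 0.68768807 -0.06045374  0.14264034]
130 [ 0.68479319 -0.11499225  0.14279734]
```

View pics/s6.png

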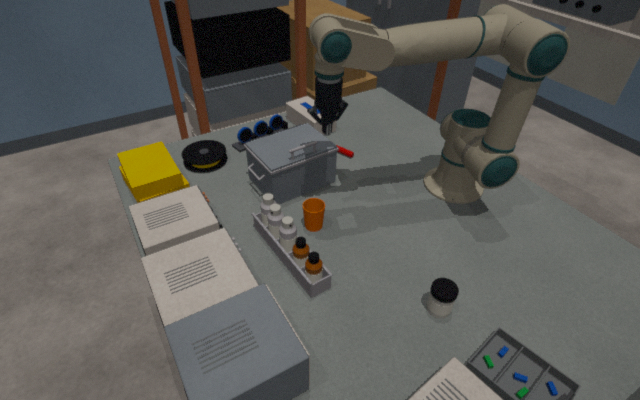

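The lid is flat at (292,150), three cans and two bottles stand in the rack at (268–315, 205–260), and the cup and jar haven't moved. The arm is clear.

```bash
python3 -c "
from h import *
print(manip.hand_in())"
```

```text
the job is handed in; nothing more can be done
None
```

All six cans are off the bench and the job is handed in at about 46 s; no verdict was reported.

- **Full cans:** three weighed 3 to 4.5 N when lifted and stand in the three free rack pockets. Their nozzle tops read about 143 mm against 144 mm expected when seated.
- **Spent cans:** three weighed under about 1.5 N and were lowered into the bin. The last look before the lid was closed showed them standing upright.
- **Lid:** pressed shut from above, and it read 0.0 to 0.1° after I backed off. While pressing, the wrist force peaked at about 22 N.
- **Everything else:** the bottles, cup and jar look undisturbed, and the arm was clear of everything at hand-in.

No final check failed or disagreed. I saw no grip slip and no can knocked aside. The first can was gripped about 15 mm too high and hung at about 4.5°. I corrected the tilt before lowering it into its pocket, and it seated like the others.

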